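# Hook the bracket out from behind the guard and clip it under the hold-down

## Task

An aluminium angle bracket has dropped behind the yellow bar guard: without reaching in or pressing on the guard, draw it right out through the open end with the hooked rod, then leave the rod lying on the table clear of the guard. Take the bracket by its upright flange, slip its foot beneath the red sprung hold-down finger and slide it gently along the fixture until it presses the green plunger in and butts square against the brass stop, then let go so that the finger holds it there. Leave the other things on the table where they are.

Things in the scene. Friction and masses are not known exactly. Their poses are not given: they have to be found in the camera images.
- guard: strip-feeder drive with a fixed guard of yellow bars. Guarded tunnel 225 mm long, 75 mm high. Origin: centre of its open mouth at table level; y points into the tunnel, x across it to the grey drive housing. Inside it is clear from x = -73 (bar side wall) to +81 mm (housing face, 133 mm high, y -10 to +240 mm); bars close roof, side and far end (inner face y = +221 mm).
- rod_grip (a point): centre of the orange handle of the hooked rod, half-way up (13 mm). Handle 18 mm wide, 26 high, 110 long (along the rod's y). From it a steel shaft, 10 mm thick, axis 9 mm above the underside, runs along +y to y = +300 mm from the handle's centre; there a level hook arm, 10 mm thick, turns off to x = +41 mm (rod's own x). 0.18 kg.
- rod_hook (a point): middle of the hook arm of that rod: at x = +18 mm, y = +300 mm and 4 mm lower than rod_grip, same axes
- bracket_flange (a point): centre of the upright flange of the aluminium angle bracket, 33 mm above its underside. Foot: plate 40 mm wide (x), 140 long (y), 10 thick. Flange: on the foot's +y end, 40 mm wide, 10 thick (y), top 56 mm above the underside; this point is 5 mm from the +y end face. 0.2 to 0.35 kg. Starts on its foot inside the guard, on the housing side, flange innermost.
- bracket_tip (a point): centre of the other end face of the foot (mid-thickness, 5 mm above the underside): 135 mm from bracket_flange along the bracket's -y, same axes
- fixture: steel hold-down fixture: bed 70 mm wide, 8 thick, y -95 to +100 mm. Origin at table level below the toe of the red finger. The foot enters from the +y end and slides along -y on the bed. Toe and lip 24 mm wide; toe 3 mm above the bed, turned-up lip rises to 14 mm above it at y = +25 mm, so the foot pushed along the bed lifts the finger. Hinge at y = -70 mm; top 39 mm above table.
- finger (a joint): angle of the sprung hold-down finger, rad: 0 = down on its rest, grows as the toe is lifted (70 mm from hinge to toe); about 0.1 with the foot beneath it. Bears down with 3 to 4 N; pushing the foot beneath it takes up to about 12 N, sliding it on about 4 to 8 N, steady; meeting the solid stop the force climbs steeply.
- plunger (a joint): how far the green sprung plunger (9 mm thick) in the middle of the brass stop's face is pressed in, m: 0 = out, 0.006 = flush, the foot's end then meeting the solid brass face. Spring under 1 N. The stop (28 mm wide, 12 high, on the bed's middle line, x = 0 of the fixture) is clamped anywhere 25 to 52 mm beyond the toe (fixture y -25 to -52 mm), another place each time: find it by feel.
- pliers_red: bystander: red-handled pliers, 64x189x15 mm; origin under its centre
- magnet_square_0: bystander: red triangular magnetic square, 62x63x19 mm; origin under its centre
- marker_red: bystander: red marker pen, 14x135x16 mm; origin under its centre
- tape_roll: bystander: yellow roll of tape, 91x91x24 mm; origin under its centre
- hex_keys: bystander: set of hex keys in a red holder, 40x88x12 mm; origin under its centre

How it is judged:
By the outcome, as a careful person would: the job done as asked, in the order asked, and still so for the second after the job is handed in, with the robot touching nothing.
It also fails if it takes over 64 s, if anything falls off the work surface, if the arm or the gripper's body presses on something with over 40 N, if the wrist force passes 120 N, or if a joint passes its speed limit or range.

## Robot

A 7-joint arm with a two-finger parallel gripper is mounted at the origin on a cart in front of the work surface, level with it; the furniture and walls round the work are solid. World frame = base frame: x ahead of the robot, y to its left, z up, the work surface at z = 0. Lengths are in m, angles in rad, forces in N, time in s.
With the tool pointing down it reaches from about 0.4 to 0.875 m from the base axis. Payload 19.3 kg.
Tool frame: the origin (TCP) lies at the centre of the arm's flange, where the gripper is bolted on; the fingertips stand 173 mm ahead of it and the grasp point (between the pads) lies 155 mm ahead of it (bot.grip_point_offset is the distance from the TCP to the grasp point, in m); z points along the fingers, x is the direction in which the jaws open and shut, and the axes are right-handed (so a half turn about z gives the same grasp; the last joint's range is limited). The gripper opens to 85 mm and grips with 20 to 120 N. Pads are 22 mm wide; open, the fingers measure 114 mm over their backs; the gripper's body (76 mm by 85 mm) begins 54 mm behind the grasp point. The pads swing forward as they close: fully open they stand 13 mm farther back than shut.
Start: joints at [1.132, 0.521, -0.036, 1.599, 0.021, 1.021, -0.113], TCP at [0.225, -0.583, 0.405] pointing down, gripper open.
Joint ranges: [-2.91, 2.91], [-0.3, 2.13], [-1.5, 1.42], [0.17, 2.43], [-1.26, 4.41], [0.16, 1.93], [-2.52, 2.52]. Speed limits (rad/s): [1.89, 1.89, 2.39, 2.39, 3.01, 3.01, 3.01].

## Interface

Orientations are given as [roll, pitch, yaw] about the fixed x, y, z axes, in that order (R = Rz(yaw) Ry(pitch) Rx(roll)).
In Python, from workcell import bot gives the robot as it stands.
- The arm moves only by the tool step_arm, never from a script. Its argument "plan" is a list that holds one entry, the list of rows, each a list of 4 numbers: the shift along the world's x, y, z in cm, then the turn about the world's z in rad. A call has 1 to 12 rows; each row is the pose to reach, as a shift and turn from the pose measured when the call began; what a row does not reach only later rows make up. A row lasts 1/12 s, in which the tool goes at most 41.7 mm and 7.16 degrees, less where a joint would pass 70% of its speed; a pose out of reach is approached as far as the arm can. A call with a gripper value outside its range is refused whole. "jaw" is the closure, from 0 (fully open) to 1 (shut), set as the call begins (left out, the last holds). The fingers move at their own pace and stop on an object; "force" is the grip in N (left out, the last holds). Time passes only in rows, so rows that repeat a pose let the fingers close. It gives the time, the measured TCP pose, the force and the opening at its end, in the units of the state.
- bot.observe(): the state, without advancing time (a new reading comes with each control period).
- bot.grab_frame(name): name is "scene" or "top" or "wrist"; returns a dict with "pixels" (420x560x3 uint8, blue, green, red), "mtx" (3x3 intrinsics, pixels), "k1" (the pictures are not rectified: a ray, as slopes to the right and down, at radius r is drawn at 1 + k1 r^2 times it, then the intrinsics apply), "R" (3x3) and "t" (3): a world point X has camera coordinates R X + t. Camera axes: x right, y down, z forward; pixel columns grow to the right and rows downward; lengths in m; the calibration is good to about 2 mm. A picture is of the moment at which its call begins. There is no depth.
- bot.job_done(): hands the job in, once; it reports no verdict.
The state is a dict: "clock": time; "qpos": joint angles; "qd": joint speeds; "joint_efforts": joint torques, N m; "position": TCP position; "tool_rot": TCP orientation; "force": force on the tool from outside, world axes, zero at the start; "moment": the same for the moment, N m; "grip_width": finger opening in m.
Only numpy, scipy, OpenCV 4.12 (cv2) and the standard library are available. Lean on these libraries where they do the work, as an engineer would, in place of code of your own. Each camera call takes 0.05 s, during which the arm holds its last target.

## Working session

There is one attempt and no reset: what is moved stays moved. The work goes in short steps, Python scripts to look and compute and a tool call to move; the robot and the scene stay as the last step left them, time stands still between calls to the robot, and variables do not carry over. Pictures are saved under pics/ and viewed, and the job is handed in when it is done.

Besides the shell and the picture viewer there is one more tool, called in YAML: its name, and indented under it one key for each argument. step_arm: Moves the arm, as the interface text tells. Its arguments: {"type":"object","properties":{"plan":{"type":"array"},"jaw":{"type":"number"},"force":{"type":"number"}},"required":["plan"]}

```bash
mkdir -p pics; ls; cat > h.py <<'E'
import numpy as np, cv2, json
from workcell import bot
def grab(n,save=None):
    f=bot.grab_frame(n)
    if save: cv2.imwrite('pics/'+save+'.png',f['pixels']); np.savez('pics/'+save+'.npz',K=np.array(f['mtx']),k1=f['k1'],R=np.array(f['R']),t=np.array(f['t']))
    return f
def load(s):
    d=np.load('pics/'+s+'.npz'); return d
def ray(d,u,v):
    K=d['K']; 
    xd=np.linalg.solve(K,np.array([u,v,1.0]))[:2]; x=xd.copy()
    for _ in range(30): x=xd/(1+float(d['k1'])*(x@x))
    R=d['R'];t=d['t']; return -R.T@t, R.T@np.array([x[0],x[1],1])
def atz(d,u,v,z):
    c,r=ray(d,u,v); return c+r*(z-c[2])/r[2]
def tri(obs):
    A=np.zeros((3,3));b=np.zeros(3)
    for d,u,v in obs:
        c,r=ray(d,u,v); r=r/np.linalg.norm(r); P=np.eye(3)-np.outer(r,r); A+=P;b+=P@c
    X=np.linalg.solve(A,b)
    return X
def proj(d,X):
    p=d['R']@np.asarray(X,float)+d['t']; x=p[:2]/p[2]; x=x*(1+float(d['k1'])*(x@x)); return (d['K']@np.array([x[0],x[1],1]))[:2]
def crop(s,u0,v0,u1,v1,k,out):
    im=cv2.imread('pics/'+s+'.png')[v0:v1,u0:u1]; im=cv2.resize(im,None,fx=k,fy=k,interpolation=cv2.INTER_CUBIC)
    # ticks
    for u in range((u0+9)//10*10,u1,10):
        cv2.line(im,((u-u0)*k,0),((u-u0)*k,4 if u%50 else 12),(255,255,255),1)
        if u%50==0: cv2.putText(im,str(u),((u-u0)*k,24),0,.4,(255,255,255),1)
    for v in range((v0+9)//10*10,v1,10):
        cv2.line(im,(0,(v-v0)*k),(4 if v%50 else 12,(v-v0)*k),(255,255,255),1)
        if v%50==0: cv2.putText(im,str(v),(14,(v-v0)*k+4),0,.4,(255,255,255),1)
    cv2.imwrite('pics/'+out+'.png',im)
E
python3 - <<'E'
from h import *
for n in ['scene','top','wrist']: 
    f=grab(n,n+'0'); print(n,f['k1'],-np.array(f['R']).T@f['t'],np.array(f['R'])[2])
s=bot.observe(); print(s)
E
```

```text
pics
scene -0.11474083696679829 [-0.24053722  0.46053477  0.76049757] [ 0.64115692 -0.44453325 -0.62554615]
top -0.10995646187359137 [ 0.30804837 -0.02469625  1.25735007] [ 0.17843876  0.00419717 -0.98394207]
wrist -0.06508868884413158 [ 0.29521451 -0.55485618  0.37315057] [-0.27448176 -0.10548534 -0.955789  ]
{'clock': 0.15, 'qpos': array([ 1.13179137,  0.52187153, -0.03632833,  1.59987151,  0.0212136 ,
        1.02111226, -0.11279779]), 'qd': array([ 0.0008912 , -0.00343559,  0.00025913, -0.00262587, -0.00050535,
       -0.00074635,  0.00178101]), 'joint_efforts': array([ 1.38462688e-03, -9.27392721e+01,  1.98062025e+00, -3.70056546e+01,
        1.79878384e-02,  6.43486390e-03, -3.61606169e-06]), 'position': array([ 0.2252553 , -0.5828835 ,  0.40426333]), 'tool_rot': array([ 3.14152206e+00,  8.74426124e-04, -1.20199372e+00]), 'force': array([0.33223749, 0.52833505, 0.2746547 ]), 'moment': array([-0.00888517, -0.00209139, -0.02391765]), 'grip_width': 0.08533196825580025}
```

View pics/scene0.png

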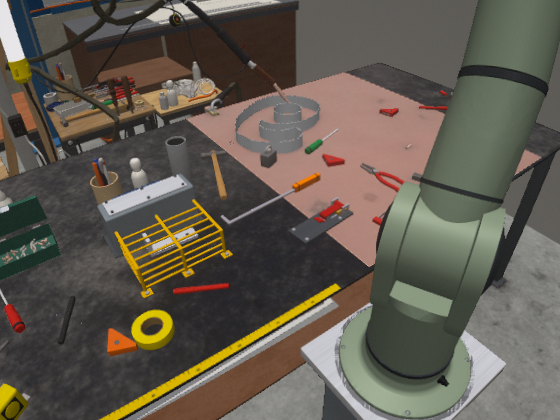

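View pics/top0.png

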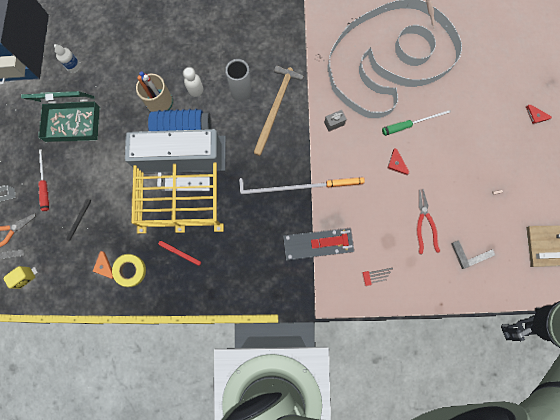

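View pics/wrist0.png

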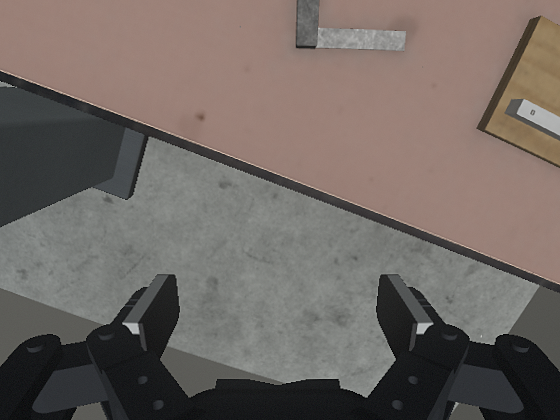

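```bash
python3 - <<'E'
from h import *
crop('top0',110,100,250,250,5,'c1')
crop('top0',230,160,380,270,5,'c2')
crop('scene0',90,160,340,310,3,'c3')
E
```

```text
(no output)
```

View pics/c1.png

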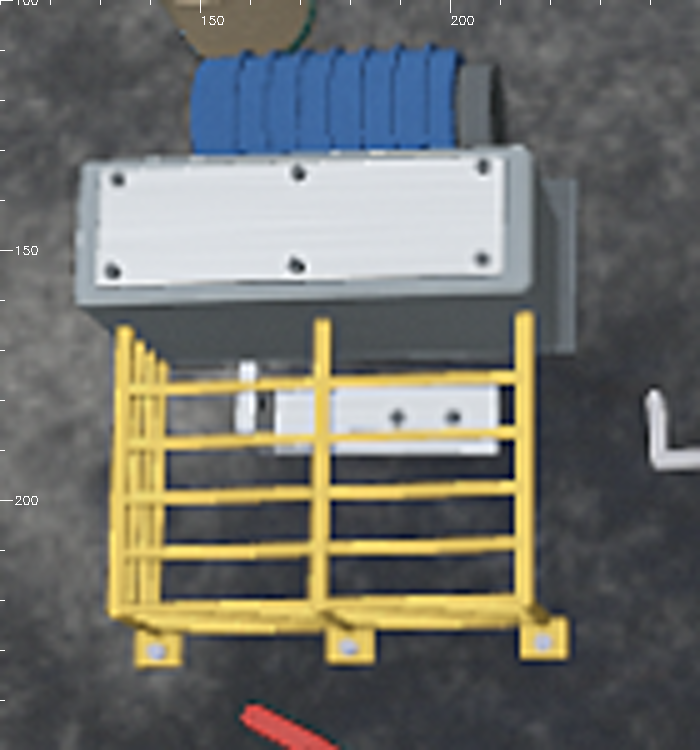

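View pics/c2.png

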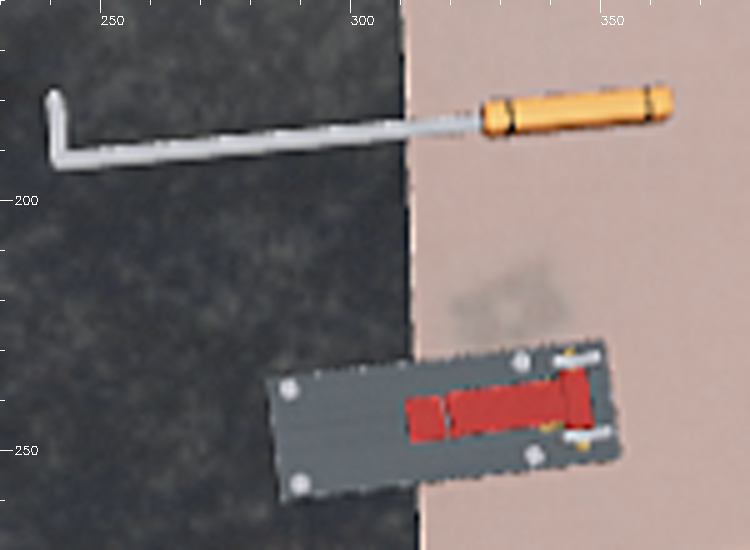

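View pics/c3.png

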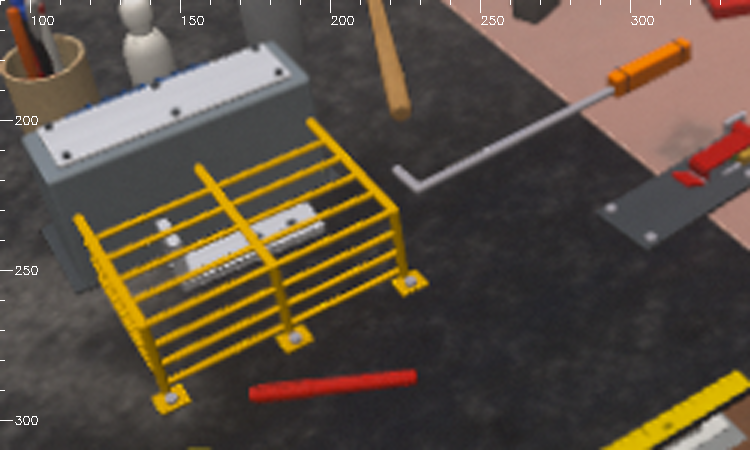

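```bash
python3 - <<'E'
from h import *
T=load('top0');S=load('scene0')
P=lambda n,u,v,z: print(n,atz(T,u,v,z).round(4))
P('handle R',364,180.5,.026);P('handle L',327,184,.026);P('shaft near',312,186,.014);P('corner',242,192,.014);P('armtip',240.5,179,.014)
P('foot tip a',209.5,177,.01);P('foot tip b',209.5,190.5,.01);P('foot back b',165,190.5,.01)
P('flange top a',160.5,172,.056);P('flange top b',160.5,186.5,.056);P('flange back b',157.5,186.5,.056)
P('guard front foot',218,228,.004);P('guard mid foot',179.5,229.5,.004);P('guard back foot',141,230.5,.004)
P('roof mouth hi',215,163,.07);P('roof mouth low',215.5,222,.07);P('roof far',134.5,165.5,.07)
P('hous top corner r',215,130,.133);P('hous top r low',215,158,.133);P('hous top l low',126,161,.133)
P('fix A',284,236,.008);P('fix B',286.5,260,.008);P('fix C',350.5,228.5,.008);P('fix D',353.5,252,.008)
P('lip a',311.5,240,.022);P('lip b',312,248.5,.022);P('hinge a',345,235,.035);P('hinge b',347,246,.035)
print('tri', tri([(T,209.5,190.5),(S,196+2,227+12)]))
E
```

```text
handle R [ 0.6126 -0.2745  0.026 ]
handle L [ 0.604  -0.1675  0.026 ]
shaft near [ 0.6017 -0.1254  0.014 ]
corner [0.5876 0.0765 0.014 ]
armtip [0.6263 0.0808 0.014 ]
foot tip a [0.6351 0.1717 0.01  ]
foot tip b [0.5948 0.1712 0.01  ]
foot back b [0.5974 0.3018 0.01  ]
flange top a [0.6407 0.3044 0.056 ]
flange top b [0.5986 0.3029 0.056 ]
flange back b [0.5987 0.3115 0.056 ]
guard front foot [0.4856 0.1465 0.004 ]
guard mid foot [0.4831 0.2578 0.004 ]
guard back foot [0.4818 0.3705 0.004 ]
roof mouth hi [0.6594 0.1473 0.07  ]
roof mouth low [0.4929 0.1444 0.07  ]
roof far [0.6576 0.3759 0.07  ]
hous top corner r [0.733  0.1393 0.133 ]
hous top r low [0.6545 0.1383 0.133 ]
hous top l low [0.6522 0.3787 0.133 ]
fix A [ 0.459  -0.0419  0.008 ]
fix B [ 0.3909 -0.0476  0.008 ]
fix C [ 0.4769 -0.2319  0.008 ]
fix D [ 0.4098 -0.2375  0.008 ]
lip a [ 0.4446 -0.1185  0.022 ]
lip b [ 0.4207 -0.1192  0.022 ]
hinge a [ 0.4553 -0.2113  0.035 ]
hinge b [ 0.4246 -0.2155  0.035 ]
tri [ 0.59901934  0.17454577 -0.0059681 ]
```

step_arm:
  plan:
    - [[2.8, 2.6, 0, 0.1], [5.6, 5.2, 0, 0.2], [8.4, 7.8, 0, 0.31], [11.2, 10.4, -0.5, 0.42], [14, 13, -1, 0.53], [16.8, 15.6, -2, 0.64], [19.6, 18.2, -3, 0.75], [22.4, 20.8, -4, 0.86], [25.2, 23.4, -5, 0.96], [28, 26, -6, 1.06], [30.8, 28.6, -7, 1.16], [33.6, 31.2, -8, 1.27]]

```text
clock: 1.15
position: [0.5623, -0.2695, 0.3237]
tool_rot: [3.142, 0.001, 0.072]
force: [-0.9, -0.5, -0.4]
grip_width: 0.0854
```

step_arm:
  plan:
    - [[2.4, 2.4, -1, 0.1], [4.7, 5, -2, 0.2], [4.7, 5, -2, 0.2], [4.7, 5, -2, 0.2]]

```text
clock: 1.48
position: [0.6101, -0.2174, 0.3025]
tool_rot: [-3.14, 0.002, 0.276]
force: [0.2, -0.6, 0.3]
grip_width: 0.0853
```

```bash
python3 - <<'E'
from h import *
grab('wrist','w1')
s=bot.observe(); print({k:np.round(s[k],3) for k in ['clock','position','tool_rot','qpos','qd','force']})
E
```

```text
{'clock': np.float64(1.533), 'position': array([ 0.609, -0.219,  0.303]), 'tool_rot': array([-3.141e+00,  2.000e-03,  2.730e-01]), 'qpos': array([ 0.528,  0.7  , -0.426,  1.605,  0.344,  0.913,  0.251]), 'qd': array([ 0.028, -0.021,  0.019,  0.006,  0.   ,  0.001, -0.003]), 'force': array([ 0.178, -0.918, -0.191])}
```

View pics/w1.png

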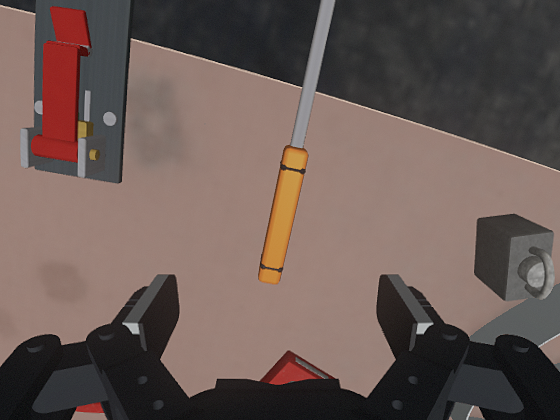

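```bash
python3 - <<'E'
from h import *
W=load('w1');T=load('top0')
for n,u,v,z in [('h end',269,279,.026),('h front',294.5,149,.026),('shaft far',323,10,.014),('shaft near',299,147,.014),('lip L',52,9,.022),('lip R',82,9,.022),('hinge L',34,150,.035),('hinge R',77,152,.035),('bedcorner',123,181,.008),('block',484,270,.0)]:
    print(n,atz(W,u,v,z).round(4))
a=tri([(W,269,279),(T,365,180.5)]);b=tri([(W,294.5,149),(T,327,184)]);print(a,b)
g=grab('wrist'); print(0)
E
```

```text
h end [ 0.618  -0.2701  0.026 ]
h front [ 0.6082 -0.1668  0.026 ]
shaft far [ 0.6009 -0.0725  0.014 ]
shaft near [ 0.6119 -0.1656  0.014 ]
lip L [ 0.4242 -0.1201  0.022 ]
lip R [ 0.445  -0.1153  0.022 ]
hinge L [ 0.4308 -0.2153  0.035 ]
hinge R [ 0.4619 -0.2085  0.035 ]
bedcorner [ 0.4865 -0.2288  0.008 ]
block [ 0.8037 -0.2238  0.    ]
[ 0.62017281 -0.28330773 -0.00073789] [ 0.60996664 -0.16974308  0.00145483]
0
```

step_arm:
  plan:
    - [[0.3, -0.2, -2, -0.1], [0.3, -0.2, -5, -0.19], [0.3, -0.2, -8, -0.19], [0.3, -0.2, -10, -0.19], [0.3, -0.2, -11.5, -0.19], [0.3, -0.2, -12.4, -0.19], [0.3, -0.2, -12.4, -0.19]]
  jaw: 0.5
  force: 70

```text
clock: 2.17
position: [0.6113, -0.2227, 0.1783]
tool_rot: [-3.142, 0.003, 0.08]
force: [-0.2, -0.5, -0.4]
grip_width: 0.0429
```

```bash
python3 - <<'E'
from h import *
grab('wrist','w2')
s=bot.observe(); print({k:np.round(s[k],4) for k in ['clock','position','tool_rot','force','grip_width']})
E
```

```text
{'clock': np.float64(2.2167), 'position': array([ 0.6118, -0.2226,  0.1796]), 'tool_rot': array([3.1413e+00, 2.1000e-03, 8.0200e-02]), 'force': array([ 0.4211, -0.3109,  0.5198]), 'grip_width': np.float64(0.0429)}
```

View pics/w2.png

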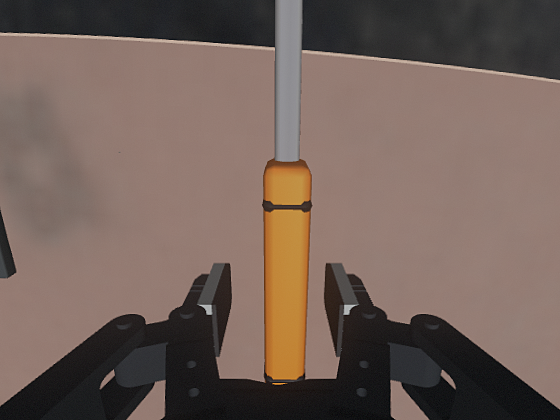

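step_arm:
  plan:
    - [[0.2, 0, 0, 0], [0.2, 0, 0, 0], [0.2, 0, 0, 0], [0.2, 0, 0, 0], [0.2, 0, 0, 0], [0.2, 0, 0, 0]]
  jaw: 1
  force: 80

```text
clock: 2.72
position: [0.6144, -0.223, 0.1813]
tool_rot: [3.14, -0.0, 0.08]
force: [-0.4, 0.2, 8.3]
grip_width: 0.0162
```

```bash
python3 - <<'E'
from h import *
grab('wrist','w3'); grab('top','t3')
s=bot.observe(); print({k:np.round(s[k],4) for k in ['clock','position','tool_rot','force','grip_width']})
crop('t3',120,150,290,220,4,'c4')
E
```

```text
{'clock': np.float64(2.8167), 'position': array([ 0.6144, -0.223 ,  0.1813]), 'tool_rot': array([ 3.1402e+00, -2.0000e-04,  7.9900e-02]), 'force': array([-0.0861, -0.3566,  7.6665]), 'grip_width': np.float64(0.016)}
```

View pics/w3.png

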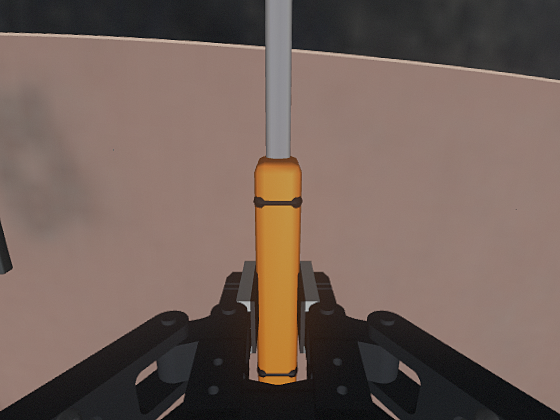

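View pics/c4.png

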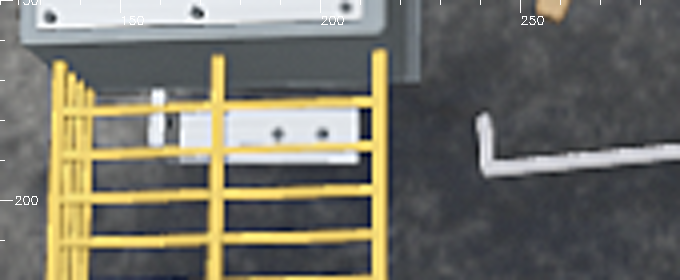

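step_arm:
  plan:
    - [[0, 0, 0.5, 0], [-0.8, 0, 0.7, 0], [-2, 0, 0.7, -0.01], [-3.4, 0, 0.7, -0.03], [-4.8, 0, 0.7, -0.05], [-6.2, 0, 0.7, -0.065], [-7.2, 0, 0.7, -0.067], [-7.6, 0, 0.7, -0.067], [-7.6, 0, 0.7, -0.067]]

```text
clock: 3.57
position: [0.5376, -0.2233, 0.1889]
tool_rot: [3.14, -0.0, 0.013]
force: [-0.7, -0.2, -1.0]
grip_width: 0.0163
```

```bash
python3 - <<'E'
from h import *
grab('scene','s4'); grab('top','t4')
s=bot.observe(); print({k:np.round(s[k],4) for k in ['clock','position','tool_rot','force','grip_width']})
crop('t4',120,150,320,240,4,'c5');crop('s4',90,160,290,300,4,'c6')
E
```

```text
{'clock': np.float64(3.6667), 'position': array([ 0.5388, -0.223 ,  0.1888]), 'tool_rot': array([ 3.1399e+00, -1.2000e-03,  1.3100e-02]), 'force': array([ 0.5489,  1.1388, -2.1997]), 'grip_width': np.float64(0.0163)}
```

View pics/c5.png

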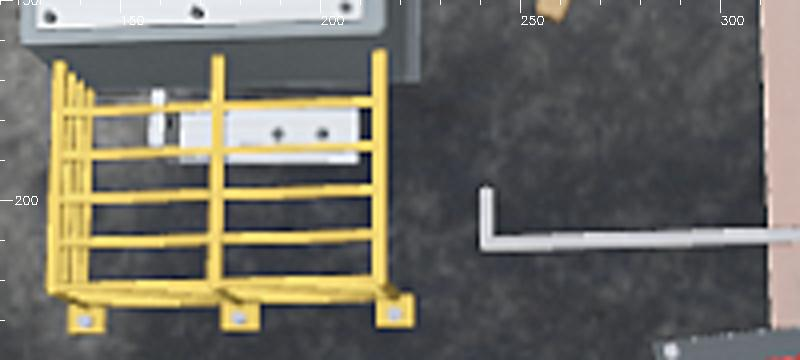

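View pics/c6.png

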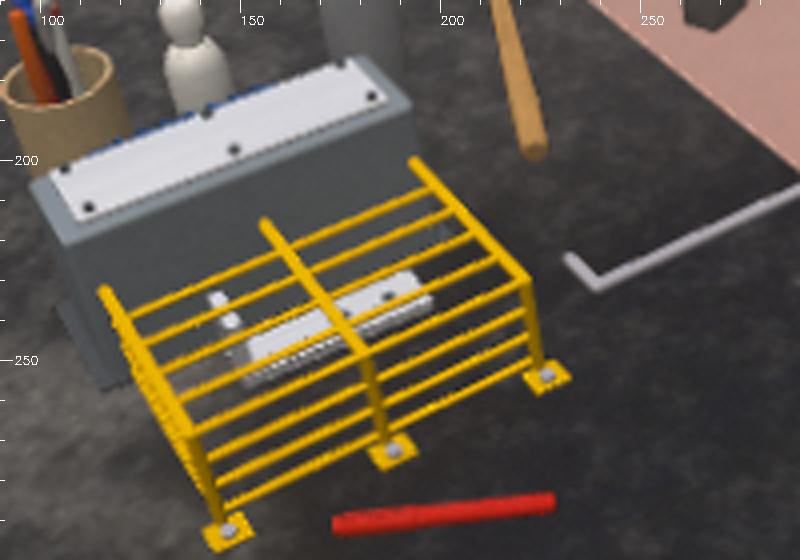

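```bash
python3 - <<'E'
from h import *
T=load('t4');S=load('s4')
print('corner',tri([(T,240,211),(S,237,231)]), atz(T,240,211,.02), atz(S,237,231,.02))
print('armtip',tri([(T,241,197.5),(S,230.5,224)]), atz(T,241,197,.02))
print('flange top', tri([(T,159,186),(S,142,235)]), 'footcorner', atz(T,209,190.5,.01), atz(S,198,235.5,.005),tri([(T,209,190.5),(S,198,233)]))
# predicted model overlay
for nm,X in [('flange back low left',(.599,.312,.056)),('tip',(.595,.171,.01))]:
    print(nm,proj(T,X),proj(S,X))
E
```

```text
corner [0.53148468 0.08290231 0.02287788] [0.53109429 0.08187387 0.02      ] [0.5356389  0.08255255 0.02      ]
armtip [0.57137779 0.08053786 0.01995833] [0.57169953 0.07893051 0.02      ]
flange top [0.59920188 0.30999046 0.07960233] footcorner [0.59482421 0.1726428  0.01      ] [0.60102552 0.17276424 0.005     ] [0.59351067 0.17243309 0.01922746]
flange back low left [157.33650835 186.41642354] [147.34182622 242.66248114]
tip [209.56462237 190.42988969] [199.25195336 235.0610166 ]
```

step_arm:
  plan:
    - [[0, 1, 0, 0], [0, 3, 0, 0], [0, 5.5, 0, 0], [0, 8, 0, 0], [0, 10.5, 0, 0], [-0.1, 13, 0, 0], [-0.1, 15.5, 0, 0], [-0.1, 18, 0, 0], [-0.2, 20.5, 0, 0], [-0.2, 23, 0, 0], [-0.2, 24.8, 0, 0], [-0.2, 25.7, 0, 0]]

```text
clock: 4.67
position: [0.5368, 0.0378, 0.1888]
tool_rot: [3.142, -0.002, 0.017]
force: [0.3, 0.4, -1.7]
grip_width: 0.0162
```

```bash
python3 - <<'E'
from h import *
grab('scene','s5'); grab('top','t5')
s=bot.observe(); print({k:np.round(s[k],4) for k in ['clock','position','tool_rot','force','grip_width']})
crop('t5',120,150,320,240,4,'c5');crop('s5',90,160,290,300,4,'c6')
E
```

```text
{'clock': np.float64(4.7667), 'position': array([0.5369, 0.0362, 0.1888]), 'tool_rot': array([ 3.1408e+00, -1.6000e-03,  1.6100e-02]), 'force': array([-0.2561, -0.9321, -2.1102]), 'grip_width': np.float64(0.0158)}
```

View pics/c5.png

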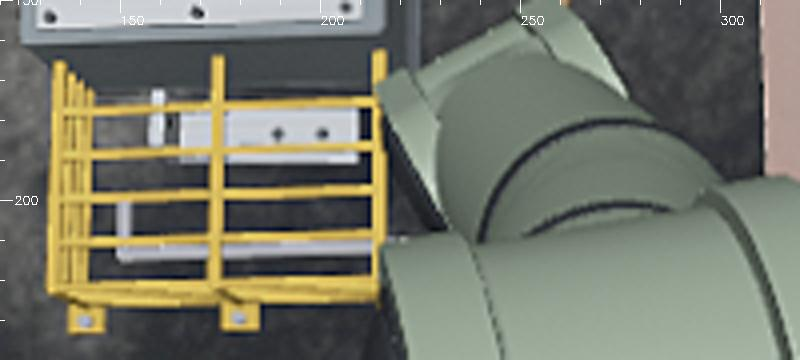

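View pics/c6.png

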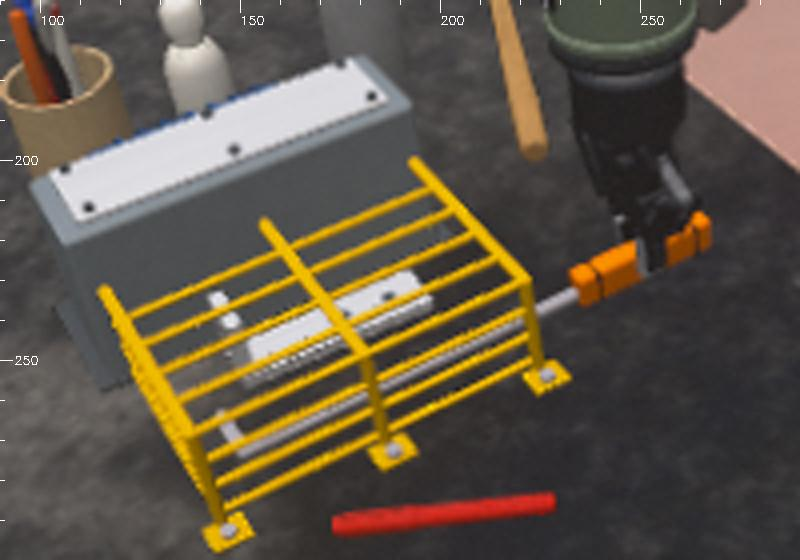

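step_arm:
  plan:
    - [[0.6, 0, -0.2, 0], [1.6, 0, -0.4, 0], [2.8, 0, -0.5, 0], [4, 0, -0.5, 0], [4.7, 0, -0.5, 0], [5, 0, -0.5, 0], [5, 0, -0.5, 0]]

```text
clock: 5.35
position: [0.5873, 0.0354, 0.1836]
tool_rot: [3.141, -0.002, 0.015]
force: [-0.3, -0.3, -1.6]
grip_width: 0.0163
```

```bash
python3 - <<'E'
from h import *
grab('scene','s6'); grab('top','t6')
s=bot.observe(); print({k:np.round(s[k],4) for k in ['clock','position','tool_rot','force','grip_width']})
crop('t6',120,150,270,240,5,'c5');crop('s6',90,160,290,300,4,'c6')
E
```

```text
{'clock': np.float64(5.45), 'position': array([0.5865, 0.0358, 0.1837]), 'tool_rot': array([ 3.1406e+00, -9.0000e-04,  1.5700e-02]), 'force': array([-0.4603, -0.145 , -2.2861]), 'grip_width': np.float64(0.0163)}
```

View pics/c5.png

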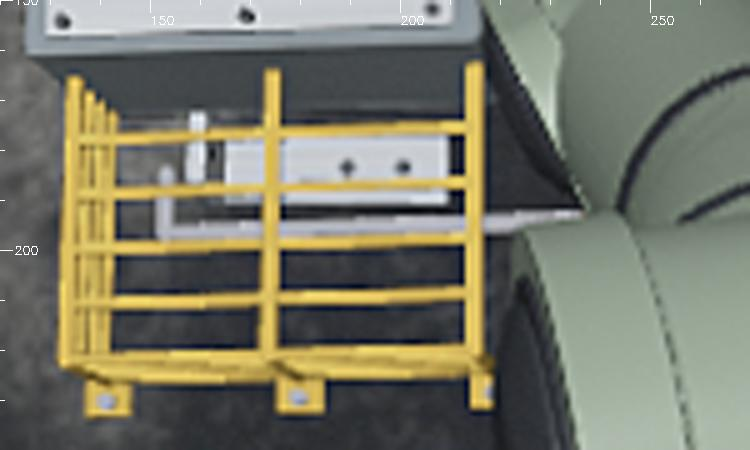

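View pics/c6.png

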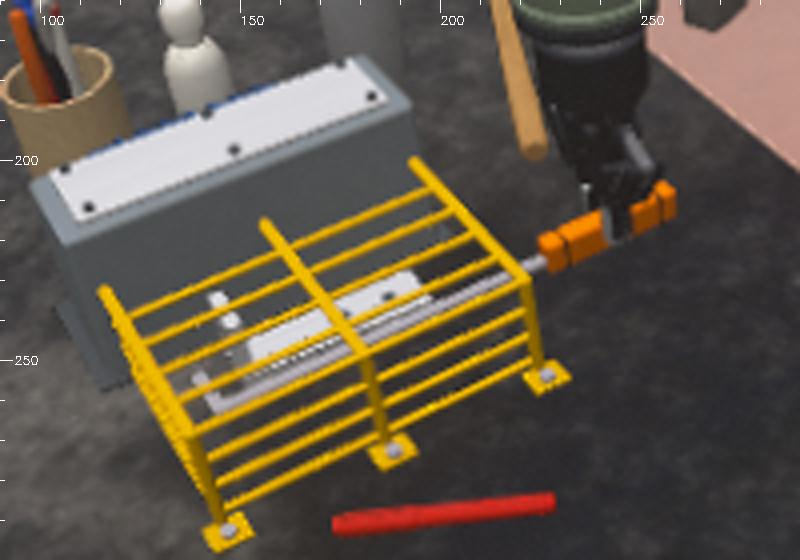

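step_arm:
  plan:
    - [[0.4, 0, 0, 0], [0.7, 0, 0, 0], [0.7, -0.6, 0, 0], [0.7, -1.3, 0, 0], [0.7, -2, 0, 0], [0.7, -3, 0, 0], [0.7, -4, 0, 0], [0.8, -5.2, 0, 0], [0.8, -6.4, 0, 0], [0.8, -7.4, 0, 0], [0.8, -8, 0, 0], [0.8, -8, 0, 0]]

```text
clock: 6.45
position: [0.5944, -0.0463, 0.1836]
tool_rot: [3.14, -0.001, 0.013]
force: [-0.2, 0.1, -1.6]
grip_width: 0.016
```

```bash
python3 - <<'E'
from h import *
grab('scene','s7'); grab('top','t7')
s=bot.observe(); print({k:np.round(s[k],4) for k in ['clock','position','tool_rot','force','grip_width']})
crop('t7',120,150,270,240,5,'c5');crop('s7',90,160,290,300,4,'c6')
E
```

```text
{'clock': np.float64(6.55), 'position': array([ 0.5945, -0.0443,  0.1836]), 'tool_rot': array([ 3.1407e+00, -9.0000e-04,  1.5200e-02]), 'force': array([-0.9372, -0.5814, -1.7737]), 'grip_width': np.float64(0.016)}
```

View pics/c5.png

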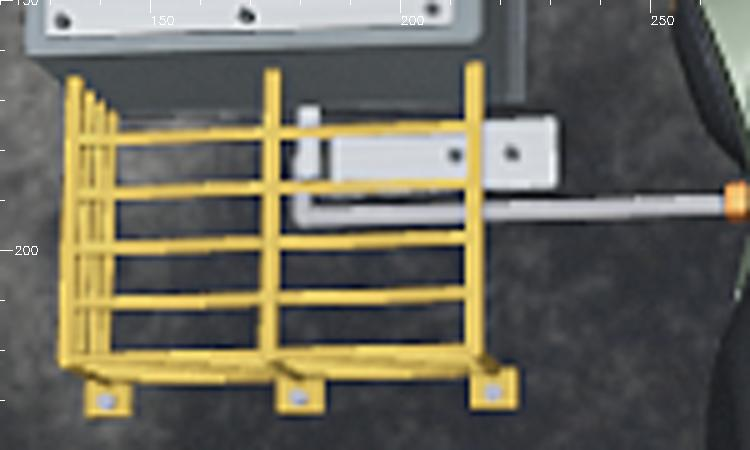

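View pics/c6.png

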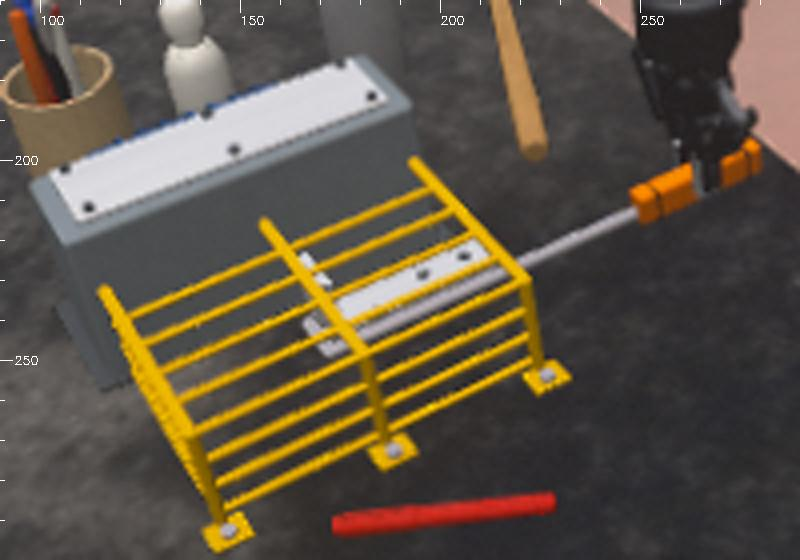

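step_arm:
  plan:
    - [[0, -0.8, 0, 0], [0, -2, 0, 0], [0, -3.5, 0, 0], [0, -5.2, 0, 0], [0, -7, 0, 0], [0, -8.8, 0, 0], [0, -10.6, 0, 0], [0, -12.4, 0, 0], [0, -14.2, 0, 0], [0, -16, 0, 0], [0, -17.4, 0, 0], [0, -18.4, 0, 0]]

```text
clock: 7.55
position: [0.5941, -0.2305, 0.1836]
tool_rot: [3.14, -0.001, 0.014]
force: [-0.4, 1.8, -1.2]
grip_width: 0.016
```

step_arm:
  plan:
    - [[0, -0.3, 0, 0], [0, -0.3, 0, 0]]

```text
clock: 7.72
position: [0.5938, -0.2347, 0.1834]
tool_rot: [3.14, -0.0, 0.012]
force: [0.0, -0.1, -2.1]
grip_width: 0.0159
```

```bash
python3 - <<'E'
from h import *
grab('scene','s8'); grab('top','t8')
s=bot.observe(); print({k:np.round(s[k],4) for k in ['clock','position','tool_rot','force','grip_width']})
crop('t8',180,150,340,270,5,'c5');crop('s8',170,150,370,290,4,'c6')
E
```

```text
{'clock': np.float64(7.8167), 'position': array([ 0.5941, -0.2329,  0.1835]), 'tool_rot': array([ 3.1406e+00, -5.0000e-04,  1.4300e-02]), 'force': array([ 0.6481, -0.353 , -1.0662]), 'grip_width': np.float64(0.0161)}
```

View pics/c5.png

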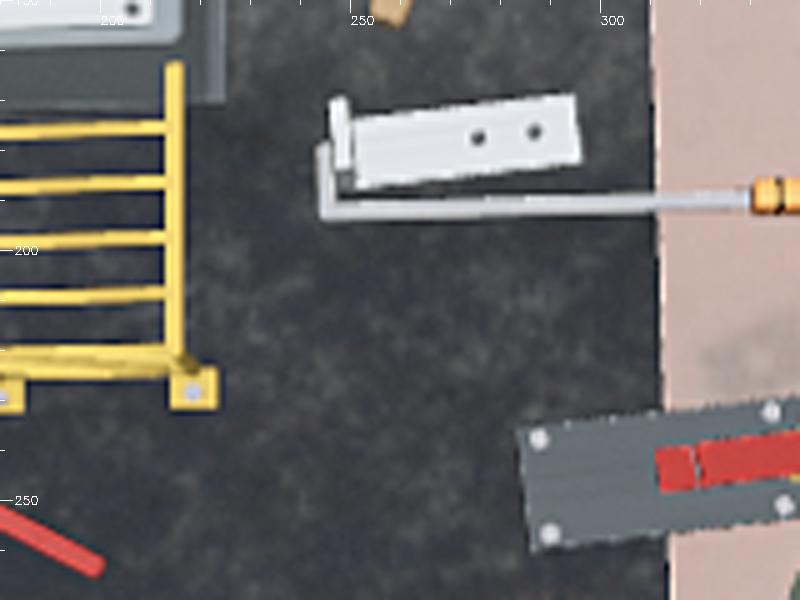

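View pics/c6.png

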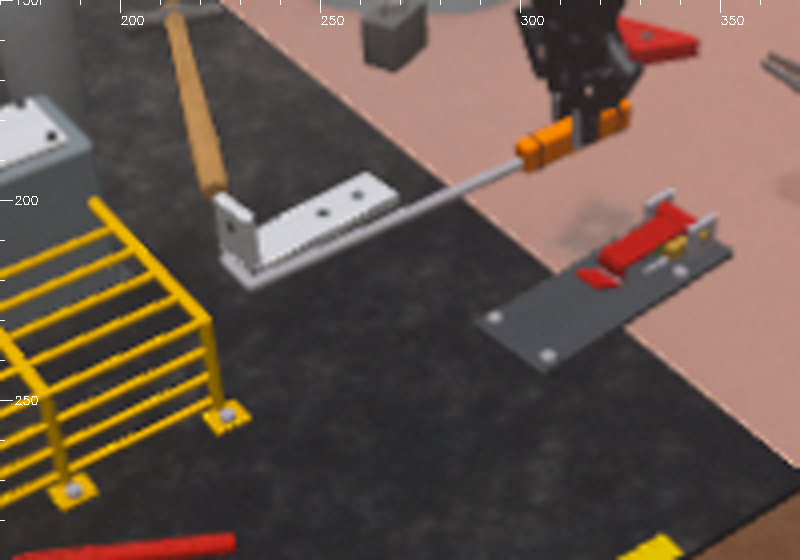

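step_arm:
  plan:
    - [[0, 0.8, 0, 0], [0, 1.8, 0, 0], [0, 2, 0, 0], [-1, 2, 0, 0], [-2.4, 2, 0, 0], [-4, 2, 0, 0], [-5.4, 1.6, 0, 0], [-5.9, 0.6, 0, 0], [-5.9, -0.4, -0.1, 0], [-5.9, -1.2, -0.2, 0], [-5.9, -1.5, -0.25, 0], [-5.9, -1.5, -0.25, 0]]

```text
clock: 8.82
position: [0.5357, -0.2487, 0.1813]
tool_rot: [3.14, -0.001, 0.013]
force: [-3.2, -1.1, 8.1]
grip_width: 0.0162
```

step_arm:
  plan:
    - [[0, 0, 0, 0], [0, 0, 0, 0], [0, 0, 0, 0], [0, 0, 0, 0]]
  jaw: 0.55

```text
clock: 9.15
position: [0.536, -0.2487, 0.1812]
tool_rot: [3.141, -0.001, 0.014]
force: [0.3, -0.7, 0.3]
grip_width: 0.0384
```

```bash
python3 - <<'E'
from h import *
grab('wrist','w9'); grab('top','t9')
s=bot.observe(); print({k:np.round(s[k],4) for k in ['clock','position','tool_rot','force','grip_width']})
crop('t9',180,150,340,270,5,'c5')
E
```

```text
{'clock': np.float64(9.25), 'position': array([ 0.5359, -0.2486,  0.1812]), 'tool_rot': array([ 3.1406e+00, -1.2000e-03,  1.3600e-02]), 'force': array([ 0.7596, -0.0809, -0.0849]), 'grip_width': np.float64(0.0386)}
```

View pics/c5.png

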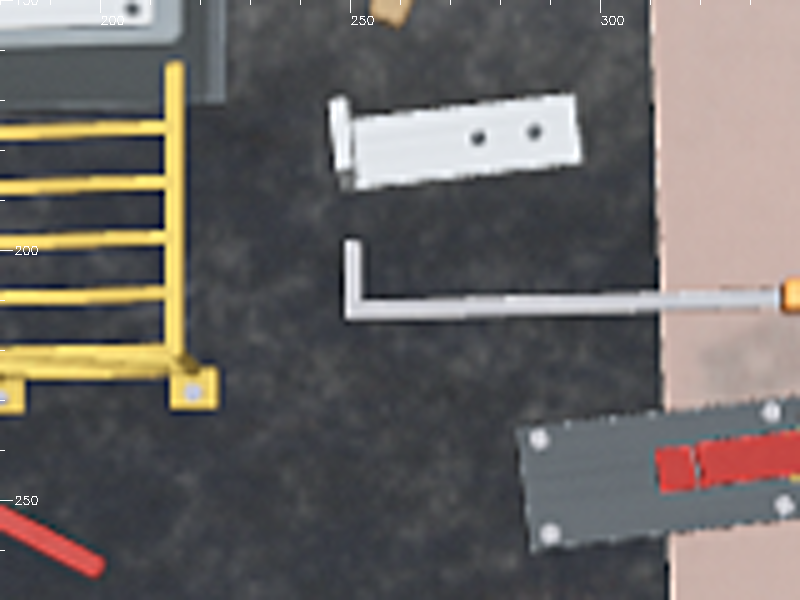

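View pics/w9.png

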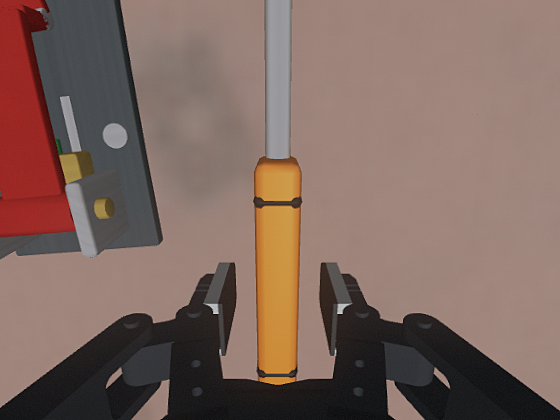

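```bash
python3 - <<'E'
from h import *
T=load('t9');S=load('s8')
for n,u,v,z in [('fl top a',246,169.5,.056),('fl top a2',249.3,169,.056),('fl top b',247,184,.056),('fl top b2',250,183.5,.056),('tip a',293,169,.01),('tip b',296.3,182.5,.01),('foot back b',251,187.5,.01)]:
    print(n,atz(T,u,v,z).round(4))
print(tri([(T,246,169.5),(S,223,199.5)]),tri([(T,247,184),(S,231.5,204)]))
E
```

```text
fl top a [0.6427 0.0617 0.056 ]
fl top a2 [0.644  0.0524 0.056 ]
fl top b [0.6008 0.0591 0.056 ]
fl top b2 [0.6021 0.0507 0.056 ]
tip a [ 0.6545 -0.072   0.01  ]
tip b [ 0.6138 -0.0806  0.01  ]
foot back b [0.6014 0.0507 0.01  ]
[0.64308338 0.06208428 0.05553745] [0.59874763 0.05850158 0.06441536]
```

step_arm:
  plan:
    - [[0, 0, 1.5, 0], [0, 0, 4, 0], [0, 0, 7, -0.1], [0.5, 2.5, 10, -0.21], [1.2, 5.5, 12, -0.32], [2, 8.5, 13, -0.43], [2.8, 11.5, 13, -0.54], [3.6, 14.5, 13, -0.65], [4.4, 17.5, 13, -0.76], [5.2, 20.5, 13, -0.87], [5.8, 23.5, 13, -0.98], [6.4, 26, 13, -1.09]]

```text
clock: 10.25
position: [0.6, 0.0139, 0.3113]
tool_rot: [3.141, -0.001, -1.08]
force: [-0.0, 0.6, -0.4]
grip_width: 0.038
```

step_arm:
  plan:
    - [[0.8, 1.5, 0, -0.1], [1.6, 3, 0, -0.2], [2.2, 4.2, 0, -0.3], [2.2, 4.2, 0, -0.4], [2.2, 4.2, 0, -0.4], [2.2, 4.2, 0, -0.4]]

```text
clock: 10.75
position: [0.6219, 0.056, 0.3112]
tool_rot: [3.141, -0.001, -1.477]
force: [-0.5, -0.3, 0.3]
grip_width: 0.0386
```

```bash
python3 - <<'E'
from h import *
grab('wrist','w10'); grab('scene','s10')
s=bot.observe(); print({k:np.round(s[k],4) for k in ['clock','position','tool_rot','qpos','force','grip_width']})
E
```

```text
{'clock': np.float64(10.85), 'position': array([0.6219, 0.0553, 0.3113]), 'tool_rot': array([ 3.1408e+00, -1.0000e-03, -1.4777e+00]), 'qpos': array([-0.1975,  0.6273,  0.0202,  1.684 , -0.0147,  0.8313, -1.6489]), 'force': array([-0.3331, -1.1219, -0.132 ]), 'grip_width': np.float64(0.0386)}
```

View pics/w10.png

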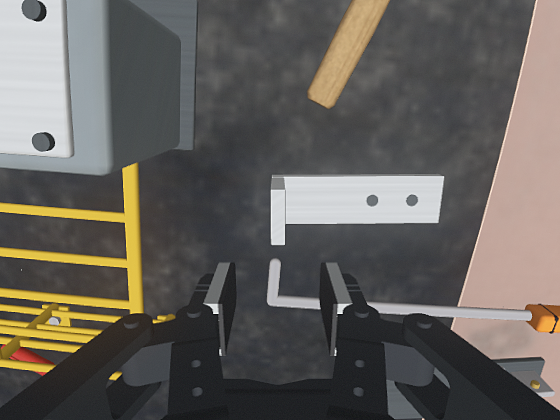

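View pics/s10.png

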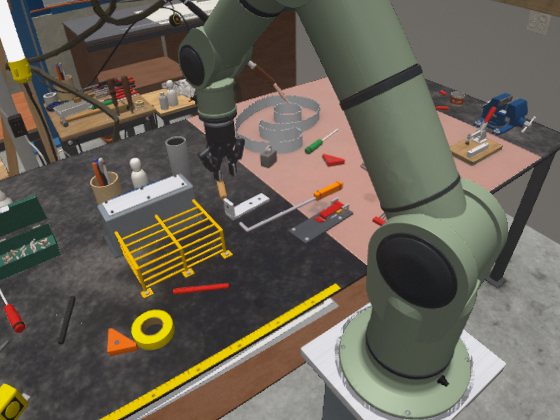

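```bash
python3 - <<'E'
from h import *
W=load('w10')
for n,u,v,z in [('top',278.5,217,.056),('top+x',278.5,190,.056),('top-x',278.5,244,.056),('topL',272,217,.056),('topR',285,217,.056),('tip+x',443,176.5,.01),('tip-x',440,222.5,.01),('base+x',286,176,.01)]: print(n,atz(W,u,v,z).round(4))
X=atz(W,278.5,217,.056); print(tri([(W,278.5,244),(load('t9'),248.5,184)]),tri([(W,278.5,190),(load('t9'),247.7,169.2)]))
# gripper mid column: project grasp axis
s=bot.observe();p=s['position'];print(p,[proj(W,p-[0,0,h]).round(1) for h in (.155,.26)])
E
```

```text
top [0.6258 0.0561 0.056 ]
top+x [0.6447 0.0579 0.056 ]
top-x [0.6061 0.0542 0.056 ]
topL [0.6254 0.0605 0.056 ]
topR [0.6263 0.0517 0.056 ]
tip+x [ 0.658  -0.0745  0.01  ]
tip-x [ 0.6193 -0.0811  0.01  ]
base+x [0.6459 0.0518 0.01  ]
[0.6027623  0.05463554 0.04809539] [0.64413979 0.05747629 0.05347152]
[0.62188199 0.05533912 0.31134418] [array([280.4, 300.4]), array([279. , 220.5])]
```

step_arm:
  plan:
    - [[0.2, 0.1, -1.5, 0], [0.2, 0.1, -4, 0], [0.2, 0.1, -6.5, 0], [0.2, 0.1, -8.5, 0], [0.2, 0.1, -10, 0], [0.2, 0.1, -10.8, 0], [0.2, 0.1, -10.8, 0]]

```text
clock: 11.43
position: [0.6234, 0.0558, 0.2019]
tool_rot: [3.138, -0.001, -1.477]
force: [0.7, -0.2, -0.4]
grip_width: 0.0385
```

```bash
python3 - <<'E'
from h import *
grab('wrist','w11')
s=bot.observe(); print({k:np.round(s[k],4) for k in ['clock','position','tool_rot','force','grip_width']})
E
```

```text
{'clock': np.float64(11.4833), 'position': array([0.6238, 0.0559, 0.2031]), 'tool_rot': array([ 3.1399e+00, -1.0000e-03, -1.4771e+00]), 'force': array([0.0555, 0.1818, 1.0324]), 'grip_width': np.float64(0.0386)}
```

View pics/w11.png

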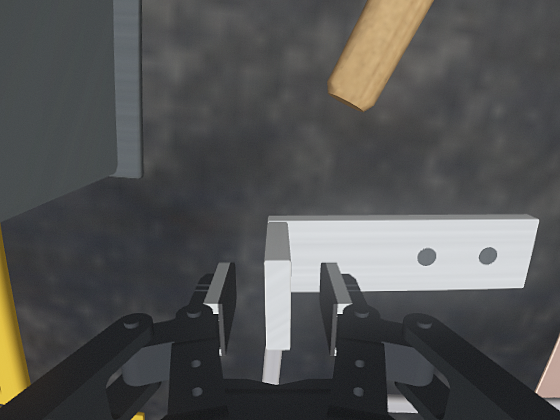

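step_arm:
  plan:
    - [[0, 0, 0, 0], [0, 0, 0, 0], [0, 0, 0, 0], [0, 0, 0, 0], [0, 0, 0, 0], [0, 0, 0, 0]]
  jaw: 1
  force: 70

```text
clock: 11.98
position: [0.6242, 0.0559, 0.2044]
tool_rot: [-3.141, -0.001, -1.477]
force: [0.3, -0.5, 6.5]
grip_width: 0.0088
```

```bash
python3 - <<'E'
from h import *
grab('wrist','w12')
s=bot.observe(); print({k:np.round(s[k],4) for k in ['clock','position','tool_rot','force','grip_width']})
E
```

```text
{'clock': np.float64(12.0333), 'position': array([0.6242, 0.0559, 0.2044]), 'tool_rot': array([-3.1414e+00, -9.0000e-04, -1.4770e+00]), 'force': array([-0.7529,  0.267 ,  6.8546]), 'grip_width': np.float64(0.0086)}
```

View pics/w12.png

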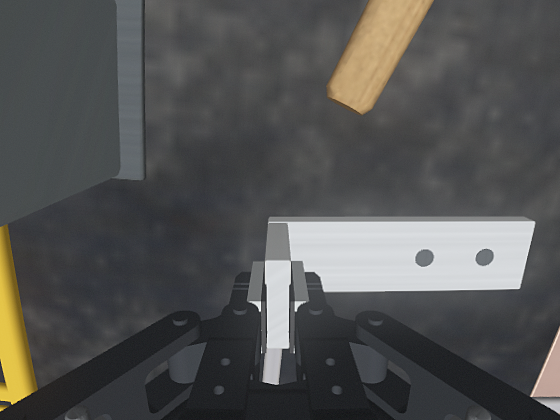

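step_arm:
  plan:
    - [[0, 0, 1, 0], [0, 0, 3, 0], [0, -1, 5.5, 0], [-1, -3.5, 8, 0], [-2.5, -6.5, 10, 0], [-4, -9.5, 10.5, 0], [-5.5, -12.5, 10.5, 0], [-7, -15.5, 10.5, 0], [-8.5, -18.5, 10.5, 0], [-10, -21.5, 10.5, 0], [-11.5, -24.5, 10.5, 0], [-13, -27.5, 10.5, 0]]

```text
clock: 13.03
position: [0.4932, -0.2203, 0.3106]
tool_rot: [-3.14, -0.001, -1.477]
force: [0.9, -1.3, -3.3]
grip_width: 0.0089
```

step_arm:
  plan:
    - [[-1.2, -2.5, 0, 0], [-2.2, -4.5, 0, 0], [-2.5, -5, 0, 0], [-2.5, -5, 0, 0], [-2.5, -5, 0, 0]]

```text
clock: 13.45
position: [0.4684, -0.2699, 0.3112]
tool_rot: [-3.14, -0.001, -1.477]
force: [0.1, -0.2, -2.0]
grip_width: 0.0087
```

```bash
python3 - <<'E'
from h import *
grab('wrist','w13')
s=bot.observe(); print({k:np.round(s[k],4) for k in ['clock','position','tool_rot','qpos','force','grip_width']})
E
```

```text
{'clock': np.float64(13.5), 'position': array([ 0.4688, -0.2693,  0.311 ]), 'tool_rot': array([-3.1397e+00, -1.0000e-03, -1.4756e+00]), 'qpos': array([ 0.4012,  0.5128,  0.0145,  1.9101, -0.0109,  0.7166, -1.0536]), 'force': array([ 0.2701,  1.0154, -2.5014]), 'grip_width': np.float64(0.0085)}
```

View pics/w13.png

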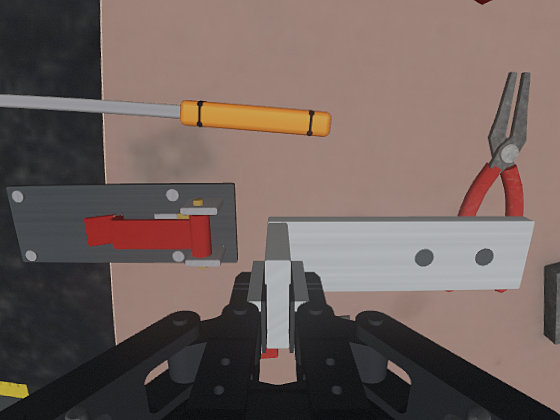

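```bash
python3 - <<'E'
from h import *
crop('w13',0,170,250,275,3,'c7')
E
```

```text
(no output)
```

View pics/c7.png

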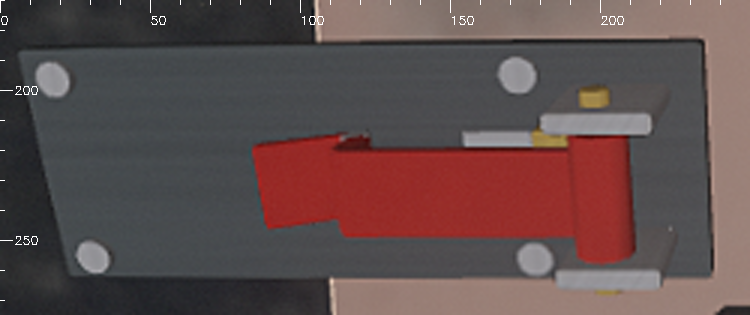

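```bash
python3 - <<'E'
from h import *
W=load('w13')
Q={n:atz(W,u,v,.008) for n,u,v in [('TL',6.5,187),('TR',234,183),('BR',237,262),('BL',23,261.5)]}
for k in Q: print(k,Q[k].round(4))
e=(Q['TL']+Q['BL'])/2; f=(Q['TR']+Q['BR'])/2; 
d=(e-f)[:2]; L=np.linalg.norm(d); print('len',L,'yaw',np.arctan2(-d[0],d[1]), 'width',np.linalg.norm(Q['TL']-Q['BL']),np.linalg.norm(Q['TR']-Q['BR']))
for a,b in (('TL','TR'),('BL','BR')):
    d2=Q[a]-Q[b]; print('edge yaw',np.arctan2(-d2[0],d2[1]))
for a,b in (('TL','BL'),('TR','BR')):
    d2=Q[a]-Q[b]; print('end yaw',np.arctan2(d2[1],d2[0]))
u=d/L; O=f[:2]+u*.095*L/.195; print('origin',O,'from end',e[:2]-u*.1)
R=np.array([[u[1],-u[0]],[u[0],u[1]]])  # fixture x axis=(u1,-u0)
def loc(p): q=p[:2]-O; return np.array([q@np.array([u[1],-u[0]]),q@u])
for n,a,b,z in [('lip tipT',84,218,.022),('lip tipB',89,246,.022),('toe T',111,219,.013),('toe B',114,248,.013),('brass L',177,216,.02),('brass R',189,216,.02),('grey L',154,216,.012),('hinge',202,236,.035),('screw TL',17,196,.009),('screw BL',30.5,256,.009)]:
    print(n,loc(atz(W,a,b,z)).round(4))
E
```

```text
TL [ 0.4628 -0.0403  0.008 ]
TR [ 0.4834 -0.2328  0.008 ]
BR [ 0.4141 -0.2394  0.008 ]
BL [ 0.3945 -0.0464  0.008 ]
len 0.19386271616557807 yaw 0.10395348277930117 width 0.06852941818543652 0.06957317826668
edge yaw 0.10666191951835403
edge yaw 0.10125106319006898
end yaw 0.08883037051712503
end yaw 0.09525510861892054
origin [ 0.43894434 -0.1421979 ] from end [ 0.43900486 -0.14277798]
lip tipT [0.0107 0.0261]
lip tipB [-0.0136  0.0261]
toe T [0.0068 0.0083]
toe B [-0.0191  0.0098]
brass L [ 0.0111 -0.0496]
brass R [ 0.011  -0.0592]
grey L [ 0.0088 -0.0279]
hinge [-0.0004 -0.0719]
screw TL [0.0266 0.0902]
screw BL [-0.0284  0.0905]
```

```bash
python3 - <<'E'
from h import *
W=load('w13'); s=bot.observe()
z=.1066
p=np.array([.4688,-.2693]); y=-1.4756+np.pi/2
ex=np.array([np.cos(y),np.sin(y)]);ey=np.array([-np.sin(y),np.cos(y)])
for n,a,b,h in [('flange foot+x top corner',268,219,.0+.0),('foot tip +x',533,220,.01),('foot tip -x',520,289,.01),('flange top +x',279,262,.056),('flange top -x',278,349,.056)]:
    q=atz(W,a,b,h+z)[:2]-p; print(n,(q@ex).round(4),(q@ey).round(4))
E
```

```text
flange foot+x top corner 0.0191 0.005
foot tip +x 0.0216 -0.1331
foot tip -x -0.0187 -0.1349
flange top +x 0.0202 -0.0005
flange top -x -0.0191 -0.0001
```

step_arm:
  plan:
    - [[0, 1, 0, 0], [-0.3, 3.5, 0, 0], [-0.8, 6.5, 0, 0], [-1.3, 9.5, 0, 0], [-1.8, 12.5, 0, 0], [-2.3, 15.5, 0, 0.005], [-2.8, 18.5, 0, 0.005], [-3.3, 21.5, 0, 0.005], [-3.8, 24.5, 0, 0.005], [-4.3, 27.5, 0, 0.005], [-4.8, 29.5, 0, 0.005], [-4.8, 30, 0, 0.005]]

```text
clock: 14.5
position: [0.4197, 0.0352, 0.3112]
tool_rot: [-3.14, 0.0, -1.464]
force: [2.2, 0.9, -1.9]
grip_width: 0.0089
```

step_arm:
  plan:
    - [[0, 0, -1, 0], [0, 0, -3, 0], [0, 0, -5.5, 0], [0, 0, -7.5, 0], [0, 0, -8.6, 0], [0, 0, -8.8, 0], [0, 0, -8.8, 0]]

```text
clock: 15.08
position: [0.4195, 0.0358, 0.223]
tool_rot: [-3.141, 0.0, -1.463]
force: [0.3, 0.6, -2.9]
grip_width: 0.0085
```

```bash
python3 - <<'E'
from h import *
grab('wrist','w14');grab('scene','s14');grab('top','t14')
s=bot.observe(); print({k:np.round(s[k],4) for k in ['clock','position','tool_rot','qpos','force','grip_width']})
crop('s14',200,150,360,270,5,'c8')
E
```

```text
{'clock': np.float64(15.2333), 'position': array([0.4199, 0.0355, 0.2241]), 'tool_rot': array([-3.1383e+00,  4.0000e-04, -1.4639e+00]), 'qpos': array([-0.2105,  0.5416, -0.0185,  2.2509,  0.0282,  0.346 , -1.7168]), 'force': array([ 0.2269,  0.0855, -2.7477]), 'grip_width': np.float64(0.009)}
```

View pics/w14.png

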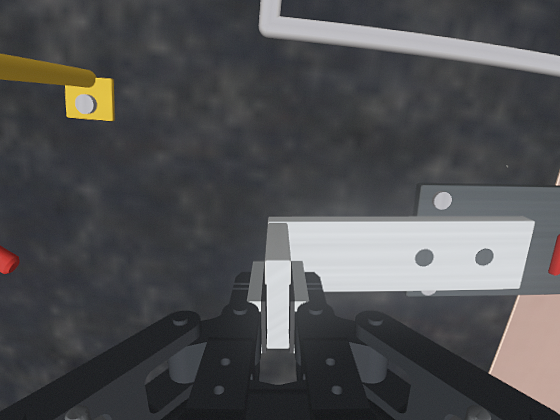

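View pics/c8.png

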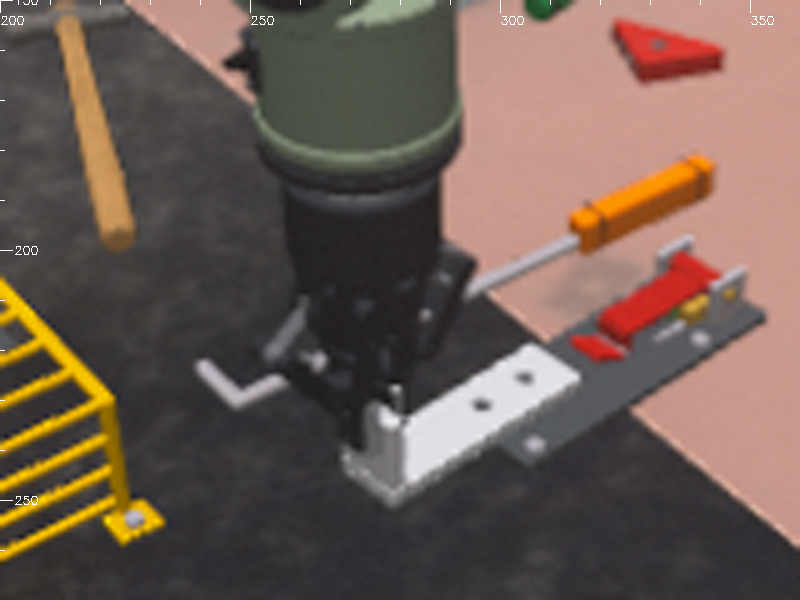

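```bash
python3 - <<'E'
from h import *
crop('w14',400,170,560,310,5,'c9')
E
```

```text
(no output)
```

View pics/c9.png

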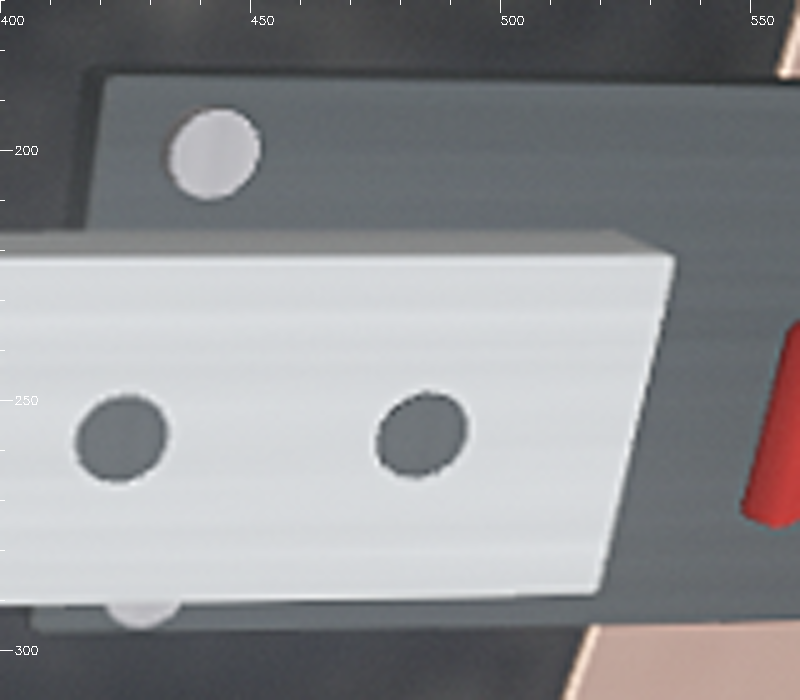

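```bash
python3 - <<'E'
from h import *
W=load('w14')
a,b=atz(W,421,185,.008),atz(W,558,187,.008); d=a-b; print('bed+x edge',a.round(4),b.round(4),np.arctan2(-d[0],d[1]))
c,e=atz(W,407,296,.008),atz(W,519,295,.008); d=c-e; print('bed-x edge',c.round(4),e.round(4),np.arctan2(-d[0],d[1]))
z=.0197
a2,b2=atz(W,400,220.5,.01+z),atz(W,533.5,221,.01+z); d=a2-b2; print('brk+x',a2.round(4),b2.round(4),np.arctan2(-d[0],d[1]))
a3,b3=atz(W,400,290.5,.01+z),atz(W,519,288.5,.01+z); d=a3-b3;print('brk-x',a3.round(4),b3.round(4),np.arctan2(-d[0],d[1]))
O=np.array([.439,-.142]);y=.1;ex=np.array([np.cos(y),np.sin(y)]);ey=np.array([-np.sin(y),np.cos(y)])
for n,p in zip(['bed+','bed+','bed-','bed-','br+','br+tip','br-','br-tip'],[a,b,c,e,a2,b2,a3,b3]): q=p[:2]-O;print(n,(q@ex).round(4),(q@ey).round(4))
l=atz(W,549,274,.022)[:2]-O; print('lipcorner',l@ex,l@ey)
E
```

```text
bed+x edge [ 0.4634 -0.0382  0.008 ] [ 0.4717 -0.1193  0.008 ] 0.10210580601083481
bed-x edge [ 0.3946 -0.0458  0.008 ] [ 0.4017 -0.118   0.008 ] 0.0981668230725927
brk+x [ 0.448  -0.0219  0.0297] [ 0.4554 -0.0925  0.0297] 0.1035017630952918
brk-x [ 0.4093 -0.0306  0.0297] [ 0.4166 -0.0974  0.0297] 0.10870581573408367
bed+ 0.0346 0.1008
bed+ 0.0348 0.0193
bed- -0.0346 0.1001
bed- -0.0347 0.0276
br+ 0.021 0.1186
br+tip 0.0212 0.0476
br- -0.0185 0.1139
br-tip -0.0179 0.0466
lipcorner -0.013152223137319155 0.023726654790229763
```

step_arm:
  plan:
    - [[0, 0, -0.4, -0.003], [0, 0, -0.8, -0.006], [0, 0, -1, -0.007], [0, 0, -1.1, -0.007], [0, 0, -1.15, -0.007], [0, 0, -1.15, -0.007]]

```text
clock: 15.73
position: [0.4199, 0.0355, 0.2125]
tool_rot: [-3.139, 0.0, -1.471]
force: [-0.8, 0.9, -2.0]
grip_width: 0.0088
```

```bash
python3 - <<'E'
from h import *
s=bot.observe(); print({k:np.round(s[k],4) for k in ['clock','position','tool_rot','force','moment','grip_width']})
E
```

```text
{'clock': np.float64(15.7333), 'position': array([0.4199, 0.0355, 0.2125]), 'tool_rot': array([-3.1385e+00,  4.0000e-04, -1.4709e+00]), 'force': array([-0.831 ,  0.8682, -1.9607]), 'moment': array([0.1132, 0.0498, 0.013 ]), 'grip_width': np.float64(0.0088)}
```

step_arm:
  plan:
    - [[0, 0, -0.05, 0], [0, 0, -0.1, 0], [0, 0, -0.1, 0]]

```text
clock: 15.98
position: [0.4199, 0.0358, 0.2116]
tool_rot: [-3.138, 0.001, -1.47]
force: [-1.3, 3.6, 7.0]
grip_width: 0.0086
```

```bash
python3 - <<'E'
from h import *
s=bot.observe(); print({k:np.round(s[k],4) for k in ['clock','position','tool_rot','force','moment','grip_width']})
E
```

```text
{'clock': np.float64(15.9833), 'position': array([0.4199, 0.0358, 0.2116]), 'tool_rot': array([-3.1383e+00,  7.0000e-04, -1.4705e+00]), 'force': array([-1.3119,  3.582 ,  7.0019]), 'moment': array([ 0.2959,  0.406 , -0.0998]), 'grip_width': np.float64(0.0086)}
```

step_arm:
  plan:
    - [[0, 0, 0.06, 0], [0.05, -0.5, 0.06, 0], [0.1, -1, 0.06, 0], [0.15, -1.5, 0.06, 0], [0.18, -1.8, 0.06, 0], [0.21, -2.1, 0.06, 0], [0.24, -2.4, 0.06, 0]]

```text
clock: 16.57
position: [0.4225, 0.0115, 0.2123]
tool_rot: [-3.138, 0.001, -1.471]
force: [-0.1, 5.2, 5.4]
grip_width: 0.0084
```

```bash
python3 - <<'E'
from h import *
s=bot.observe(); print({k:np.round(s[k],4) for k in ['clock','position','tool_rot','force','moment','grip_width']})
grab('wrist','w15');crop('w15',380,170,560,310,4,'c10')
E
```

```text
{'clock': np.float64(16.5667), 'position': array([0.4225, 0.0115, 0.2123]), 'tool_rot': array([-3.1379e+00,  9.0000e-04, -1.4707e+00]), 'force': array([-0.1239,  5.1756,  5.4382]), 'moment': array([ 0.9679,  0.1964, -0.1294]), 'grip_width': np.float64(0.0084)}
```

View pics/c10.png

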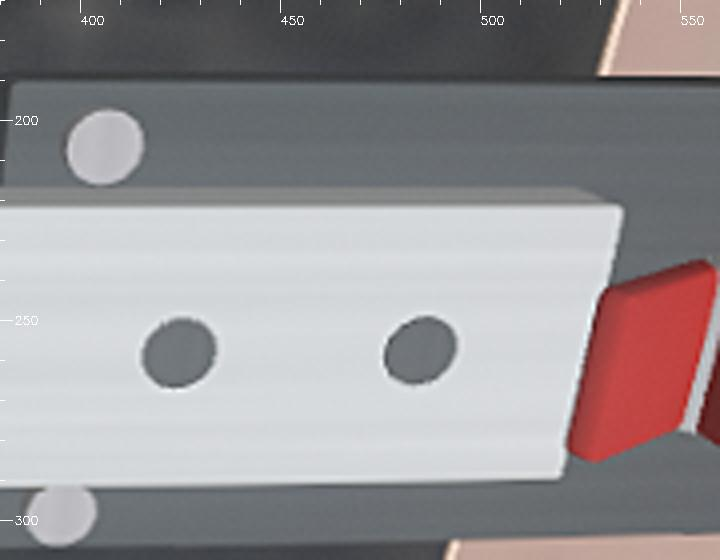

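step_arm:
  plan:
    - [[0.03, -0.3, 0, 0], [0.06, -0.6, 0, 0], [0.09, -0.9, 0, 0], [0.12, -1.2, 0, 0], [0.15, -1.5, 0, 0], [0.18, -1.8, 0, 0], [0.21, -2.1, 0, 0], [0.24, -2.4, 0, 0]]

```text
clock: 17.28
position: [0.4251, -0.0119, 0.2124]
tool_rot: [-3.137, 0.002, -1.469]
force: [-0.5, 13.0, 5.7]
grip_width: 0.0089
```

step_arm:
  plan:
    - [[0.03, -0.3, 0, 0], [0.06, -0.6, 0, 0], [0.09, -0.9, 0, 0], [0.12, -1.2, 0, 0], [0.15, -1.5, 0, 0], [0.18, -1.8, 0, 0]]

```text
clock: 17.78
position: [0.4269, -0.0292, 0.2124]
tool_rot: [-3.137, 0.003, -1.468]
force: [-1.5, 12.6, 4.8]
grip_width: 0.0089
```

```bash
python3 - <<'E'
from h import *
s=bot.observe(); print({k:np.round(s[k],4) for k in ['clock','position','tool_rot','force','moment','grip_width']})
q=s['position'][:2]-[.439,-.142];print(q@[-.0998,.995]-.134, q@[.995,.0998])
grab('wrist','w16');grab('scene','s16');crop('w16',280,170,560,310,3,'c10');crop('s16',240,180,360,260,6,'c11')
E
```

```text
{'clock': np.float64(17.7833), 'position': array([ 0.4269, -0.0292,  0.2124]), 'tool_rot': array([-3.1371e+00,  2.9000e-03, -1.4679e+00]), 'force': array([-1.5225, 12.5737,  4.8359]), 'moment': array([ 2.4034,  0.2714, -0.0347]), 'grip_width': np.float64(0.0089)}
-0.020568593706881078 -0.0007476652550373573
```

View pics/c10.png

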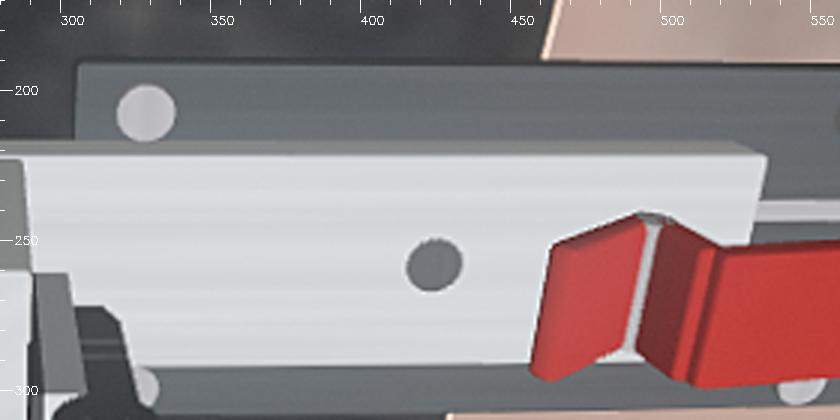

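View pics/c11.png

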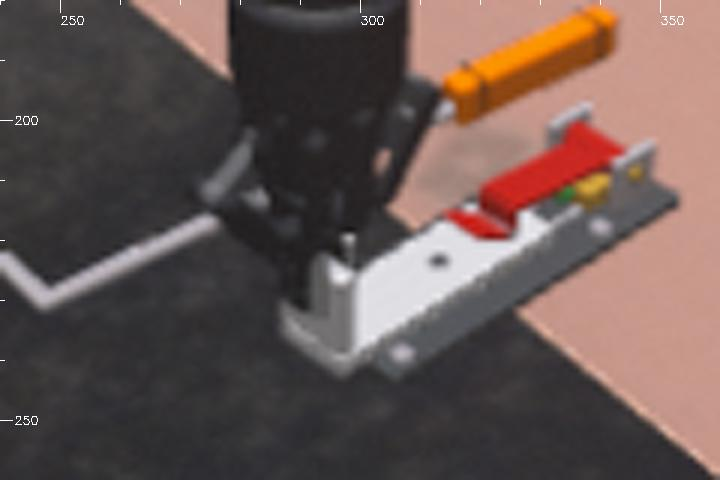

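step_arm:
  plan:
    - [[0.02, -0.2, 0.03, -0.002], [0.04, -0.4, 0.05, -0.003], [0.06, -0.6, 0.05, -0.003], [0.08, -0.8, 0.05, -0.003]]

```text
clock: 18.22
position: [0.4277, -0.0373, 0.2128]
tool_rot: [-3.137, 0.003, -1.471]
force: [-0.8, 9.2, 0.9]
grip_width: 0.0088
```

step_arm:
  plan:
    - [[0.02, -0.2, 0, 0], [0.04, -0.4, 0, 0], [0.06, -0.6, 0, 0], [0.08, -0.8, 0, 0]]

```text
clock: 18.55
position: [0.4283, -0.0449, 0.2127]
tool_rot: [-3.138, 0.004, -1.47]
force: [0.2, 8.8, 0.6]
grip_width: 0.0085
```

step_arm:
  plan:
    - [[0.02, -0.15, 0, 0], [0.03, -0.3, 0, 0], [0.045, -0.45, 0, 0]]

```text
clock: 18.8
position: [0.4287, -0.0488, 0.2125]
tool_rot: [-3.138, 0.005, -1.469]
force: [-0.5, 10.4, 1.3]
grip_width: 0.0088
```

```bash
python3 - <<'E'
from h import *
s=bot.observe(); print({k:np.round(s[k],4) for k in ['clock','position','tool_rot','force','moment','grip_width']})
q=s['position'][:2]-[.439,-.142];print(q@[-.0998,.995]-.134, q@[.995,.0998])
grab('wrist','w17');grab('scene','s17');crop('w17',280,170,560,310,3,'c10');crop('s17',240,180,360,260,6,'c11')
E
```

```text
{'clock': np.float64(18.8), 'position': array([ 0.4287, -0.0488,  0.2125]), 'tool_rot': array([-3.1382,  0.0046, -1.4689]), 'force': array([-0.5182, 10.4232,  1.2942]), 'moment': array([1.8814, 0.1911, 0.0072]), 'grip_width': np.float64(0.0088)}
-0.040254884426005444 -0.0009403207518473115
```

View pics/c10.png

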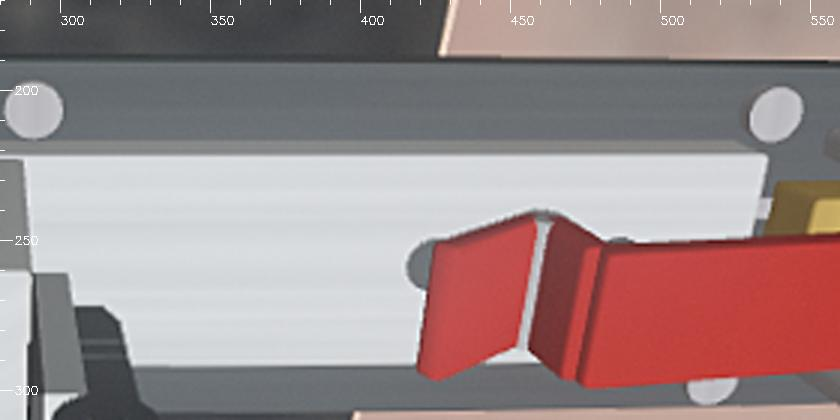

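View pics/c11.png

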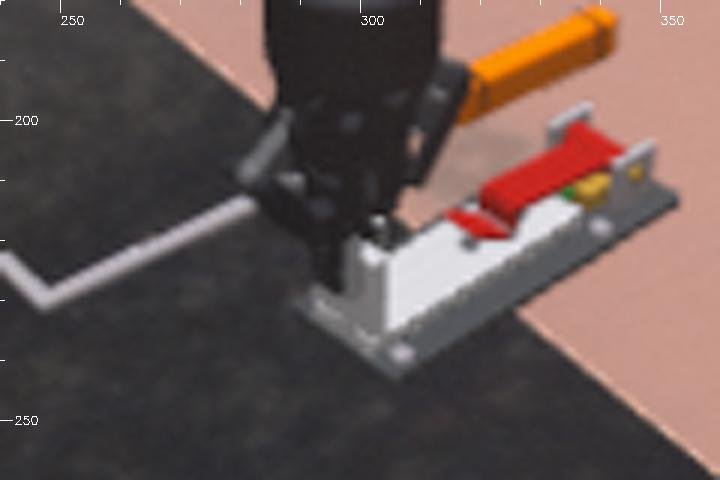

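step_arm:
  plan:
    - [[0.01, -0.1, 0, 0], [0.02, -0.2, 0, 0], [0.02, -0.2, 0, 0]]

```text
clock: 19.15
position: [0.4288, -0.0506, 0.2125]
tool_rot: [-3.138, 0.005, -1.468]
force: [0.0, 7.9, 0.7]
grip_width: 0.0085
```

step_arm:
  plan:
    - [[0.01, -0.1, 0, 0], [0.02, -0.2, 0, 0]]

```text
clock: 19.32
position: [0.429, -0.0518, 0.2124]
tool_rot: [-3.139, 0.006, -1.467]
force: [-0.9, 12.0, 3.8]
grip_width: 0.0086
```

step_arm:
  plan:
    - [[0.01, -0.1, 0, 0], [0.015, -0.15, 0, 0]]

```text
clock: 19.48
position: [0.4291, -0.0525, 0.2124]
tool_rot: [-3.139, 0.007, -1.466]
force: [-2.1, 12.0, 5.9]
grip_width: 0.0089
```

```bash
python3 - <<'E'
from h import *
s=bot.observe(); print({k:np.round(s[k],4) for k in ['clock','position','tool_rot','force','moment','grip_width']})
grab('wrist','w18');grab('scene','s18');crop('w18',480,180,560,260,8,'c10');crop('s18',300,190,360,240,10,'c11')
E
```

```text
{'clock': np.float64(19.4833), 'position': array([ 0.4291, -0.0525,  0.2124]), 'tool_rot': array([-3.1388,  0.0071, -1.4659]), 'force': array([-2.0774, 11.9893,  5.8814]), 'moment': array([ 2.1289,  0.3786, -0.0945]), 'grip_width': np.float64(0.0089)}
```

View pics/c10.png

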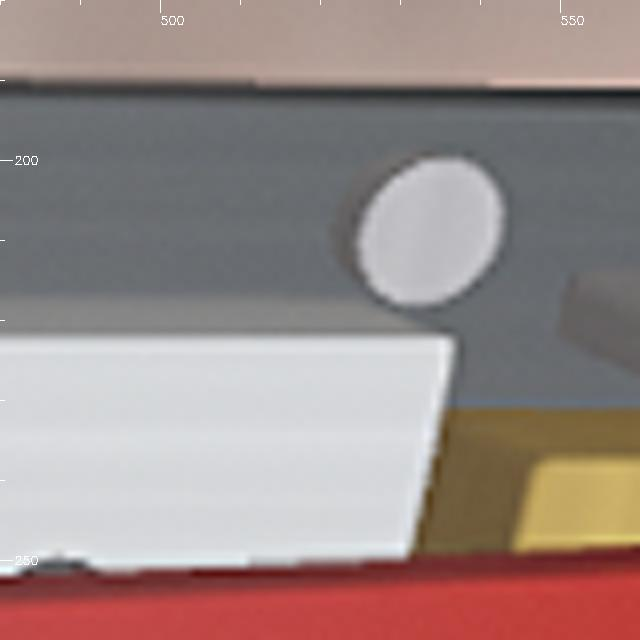

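View pics/c11.png

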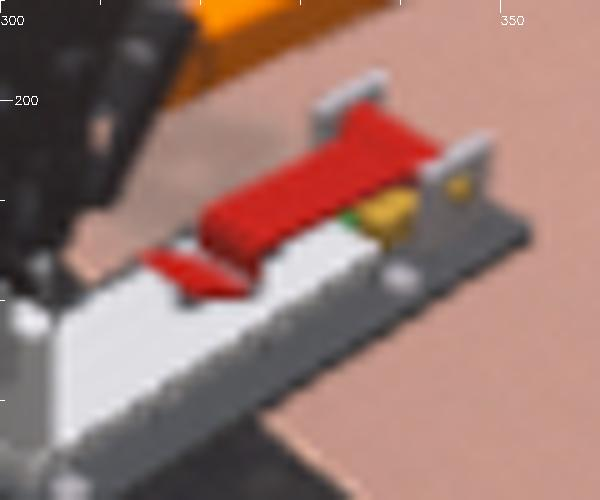

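step_arm:
  plan:
    - [[0.01, -0.1, 0.03, -0.003], [0.02, -0.2, 0.04, -0.005], [0.02, -0.25, 0.04, -0.005]]

```text
clock: 19.83
position: [0.4293, -0.0544, 0.2128]
tool_rot: [-3.139, 0.008, -1.47]
force: [-0.6, 10.3, 2.8]
grip_width: 0.0086
```

step_arm:
  plan:
    - [[0.01, -0.1, 0.0, 0], [0.02, -0.2, 0.0, 0]]

```text
clock: 20.0
position: [0.4294, -0.0557, 0.2127]
tool_rot: [-3.139, 0.009, -1.469]
force: [0.1, 11.0, 4.2]
grip_width: 0.0087
```

step_arm:
  plan:
    - [[0.01, -0.1, 0.02, -0.001], [0.02, -0.2, 0.02, -0.002], [0.025, -0.25, 0.02, -0.002]]

```text
clock: 20.25
position: [0.4297, -0.0576, 0.2128]
tool_rot: [-3.139, 0.01, -1.47]
force: [0.3, 12.0, 2.6]
grip_width: 0.009
```

```bash
python3 - <<'E'
from h import *
s=bot.observe(); print({k:np.round(s[k],4) for k in ['clock','position','tool_rot','force','moment','grip_width']})
q=s['position'][:2]-[.439,-.142];print(q@[-.0998,.995]-.134, q@[.995,.0998])
grab('wrist','w19');grab('scene','s19');crop('w19',480,180,560,260,8,'c10');crop('s19',300,190,360,240,10,'c11')
E
```

```text
{'clock': np.float64(20.25), 'position': array([ 0.4297, -0.0576,  0.2128]), 'tool_rot': array([-3.1392,  0.0095, -1.4695]), 'force': array([ 0.2694, 12.0008,  2.5585]), 'moment': array([1.9002, 0.0767, 0.0571]), 'grip_width': np.float64(0.009)}
-0.049082218610070213 -0.0008628415178090591
```

View pics/c10.png

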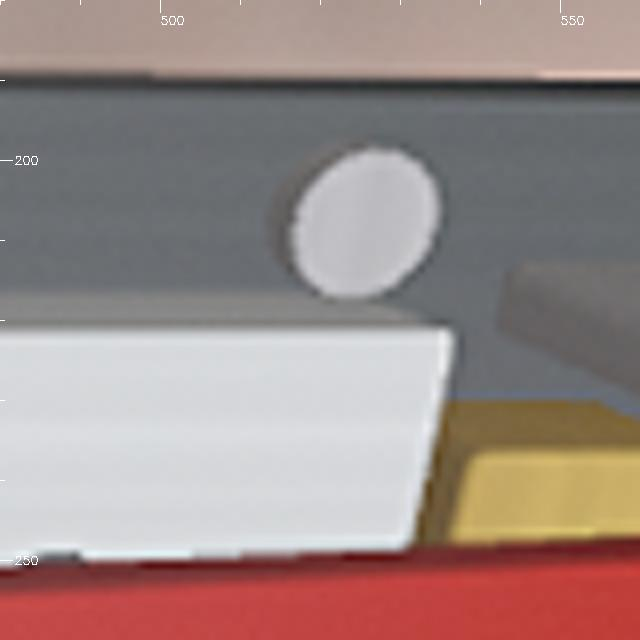

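View pics/c11.png

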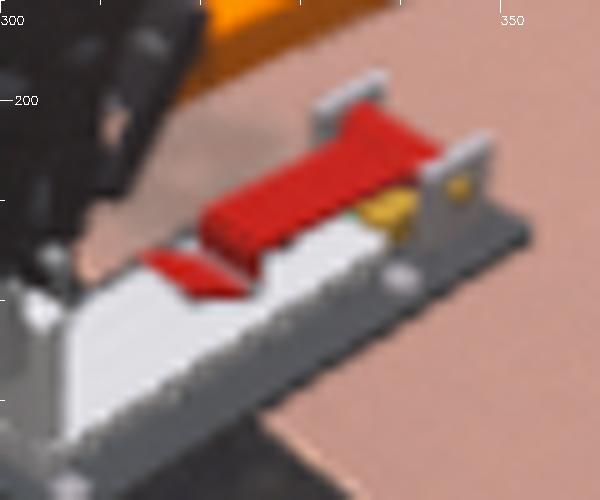

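step_arm:
  plan:
    - [[0.01, -0.1, 0.0, 0], [0.02, -0.2, 0.0, -0.001]]

```text
clock: 20.52
position: [0.4298, -0.0588, 0.2127]
tool_rot: [-3.139, 0.01, -1.469]
force: [-0.1, 11.7, 3.3]
grip_width: 0.0087
```

step_arm:
  plan:
    - [[0.01, -0.1, 0.01, -0.001], [0.02, -0.17, 0.01, -0.001]]

```text
clock: 20.68
position: [0.43, -0.0594, 0.2128]
tool_rot: [-3.14, 0.012, -1.468]
force: [-2.3, 21.0, 7.3]
grip_width: 0.0083
```

```bash
python3 - <<'E'
from h import *
s=bot.observe(); print({k:np.round(s[k],4) for k in ['clock','position','tool_rot','force','moment','grip_width']})
q=s['position'][:2]-[.439,-.142];print(q@[-.0998,.995]-.134, q@[.995,.0998])
grab('wrist','w20');grab('scene','s20');crop('w20',480,180,560,260,8,'c10');crop('s20',300,190,360,240,10,'c11')
E
```

```text
{'clock': np.float64(20.6833), 'position': array([ 0.43  , -0.0594,  0.2128]), 'tool_rot': array([-3.1396,  0.0118, -1.4684]), 'force': array([-2.2787, 21.0368,  7.2792]), 'moment': array([ 3.9178,  0.4232, -0.0308]), 'grip_width': np.float64(0.0083)}
-0.050917229114928006 -0.0007422297521999573
```

View pics/c10.png

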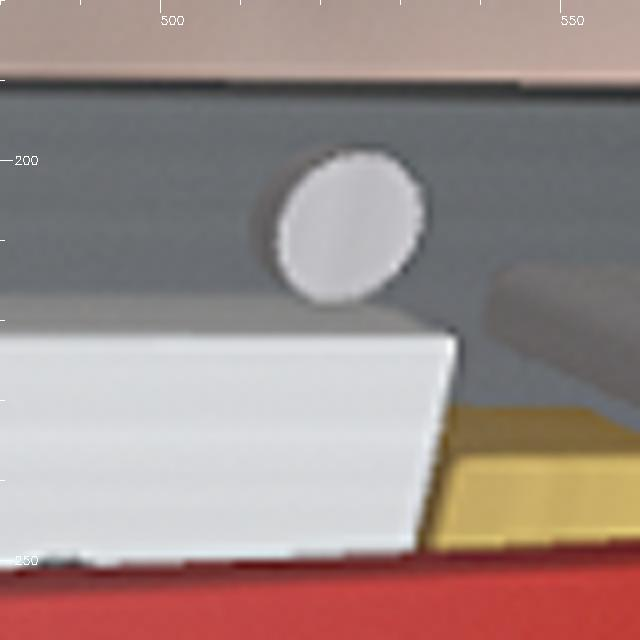

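View pics/c11.png

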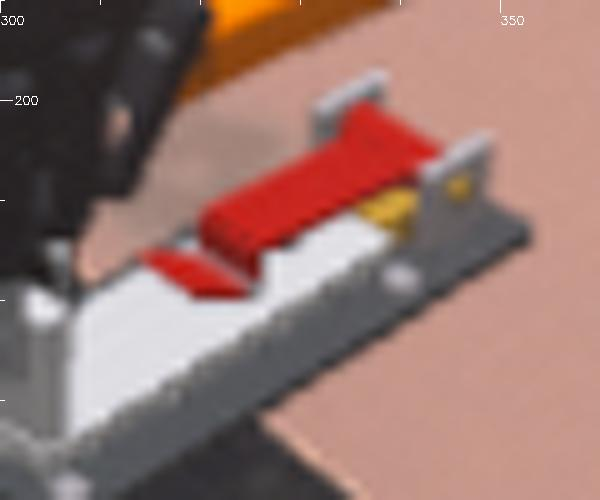

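step_arm:
  plan:
    - [[0.01, -0.1, 0.02, -0.001], [0.02, -0.18, 0.02, -0.002]]

```text
clock: 20.95
position: [0.4301, -0.0598, 0.213]
tool_rot: [-3.14, 0.014, -1.468]
force: [-3.1, 24.6, 6.8]
grip_width: 0.0088
```

step_arm:
  plan:
    - [[0.01, -0.1, 0, 0], [0.02, -0.18, 0.0, 0], [0.02, -0.18, 0, 0]]

```text
clock: 21.2
position: [0.4302, -0.06, 0.2129]
tool_rot: [-3.14, 0.015, -1.466]
force: [-1.5, 20.8, 7.3]
grip_width: 0.009
```

step_arm:
  plan:
    - [[0, -0.05, 0, 0], [0, -0.05, 0, 0]]

```text
clock: 21.37
position: [0.4301, -0.06, 0.2129]
tool_rot: [-3.141, 0.016, -1.465]
force: [-1.0, 9.5, 4.4]
grip_width: 0.0088
```

step_arm:
  plan:
    - [[0, 0, 0, 0], [0, 0, 0, 0], [0, 0, 0, 0], [0, 0, 0, 0], [0, 0, 0, 0]]
  jaw: 0.6

```text
clock: 21.78
position: [0.43, -0.0602, 0.2129]
tool_rot: [-3.141, 0.016, -1.466]
force: [-0.7, -0.7, -0.4]
grip_width: 0.0341
```

```bash
python3 - <<'E'
from h import *
s=bot.observe(); print({k:np.round(s[k],4) for k in ['clock','position','tool_rot','force','moment','grip_width']})
grab('wrist','w21');grab('scene','s21');crop('s21',300,190,360,240,10,'c11')
E
```

```text
{'clock': np.float64(21.7833), 'position': array([ 0.43  , -0.0602,  0.2129]), 'tool_rot': array([-3.1407,  0.016 , -1.4655]), 'force': array([-0.6759, -0.6834, -0.4435]), 'moment': array([-0.0089,  0.0189, -0.003 ]), 'grip_width': np.float64(0.0341)}
```

View pics/w21.png

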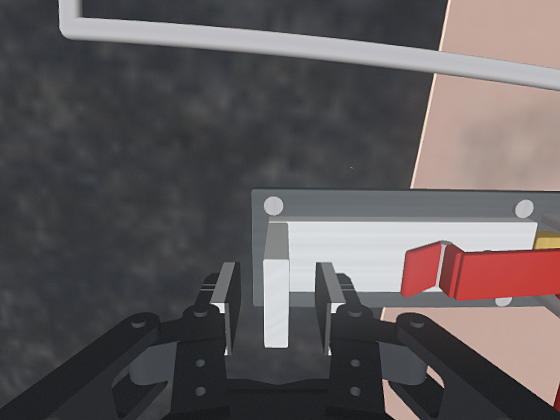

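View pics/c11.png

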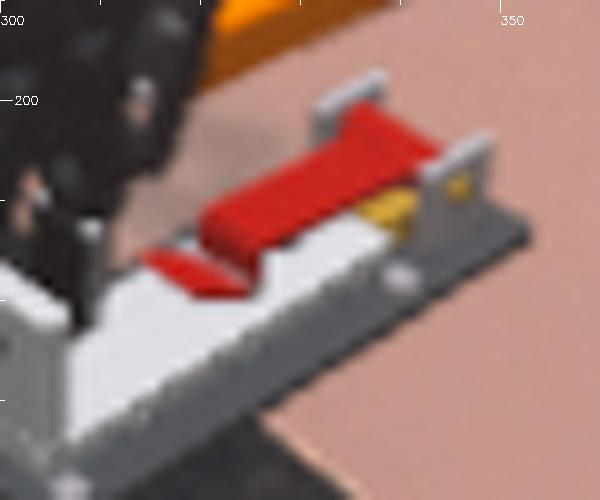

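step_arm:
  plan:
    - [[0, 0, 1, 0], [0, 0, 3, 0], [0, 0, 6, 0], [0, 0, 9, 0], [0, -2, 12, 0], [0, -5, 14, 0], [0, -8, 14, 0], [0, -10, 14, 0], [0, -10, 14, 0], [0, -10, 14, 0]]

```text
clock: 22.72
position: [0.4297, -0.1609, 0.3528]
tool_rot: [-3.141, 0.016, -1.468]
force: [-0.6, 0.8, 0.0]
grip_width: 0.0343
```

```bash
python3 - <<'E'
from h import *
s=bot.observe(); print({k:np.round(s[k],4) for k in ['clock','position','tool_rot','force','grip_width']})
grab('wrist','w22');grab('scene','s22');grab('top','t22');crop('w22',130,180,330,290,4,'c10');crop('s22',300,190,360,240,10,'c11')
E
```

```text
{'clock': np.float64(22.7167), 'position': array([ 0.4297, -0.1609,  0.3528]), 'tool_rot': array([-3.1408,  0.0159, -1.4676]), 'force': array([-0.6207,  0.7509,  0.0363]), 'grip_width': np.float64(0.0343)}
```

View pics/c10.png

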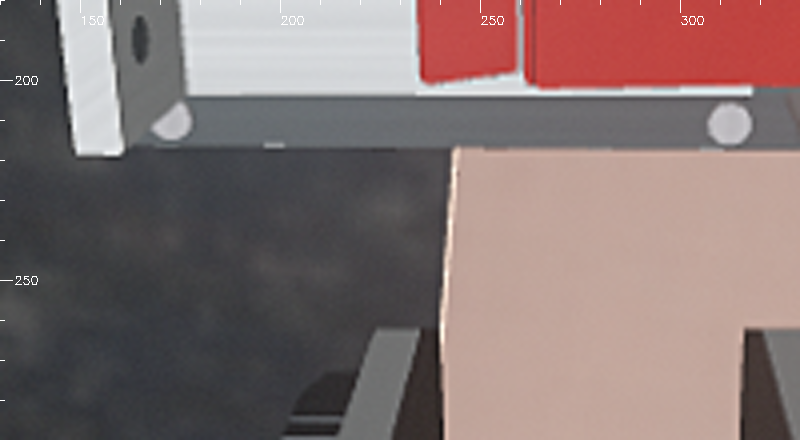

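View pics/s22.png

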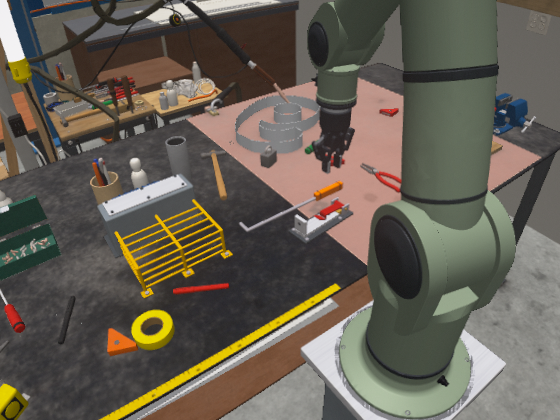

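View pics/w22.png

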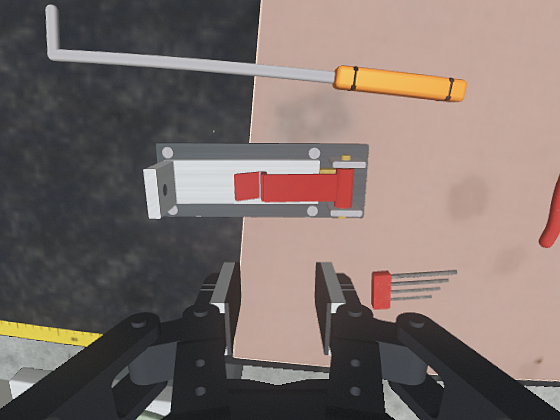

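```bash
python3 - <<'E'
from h import *
crop('w22',280,140,370,220,8,'c12')
E
```

```text
(no output)
```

View pics/c12.png

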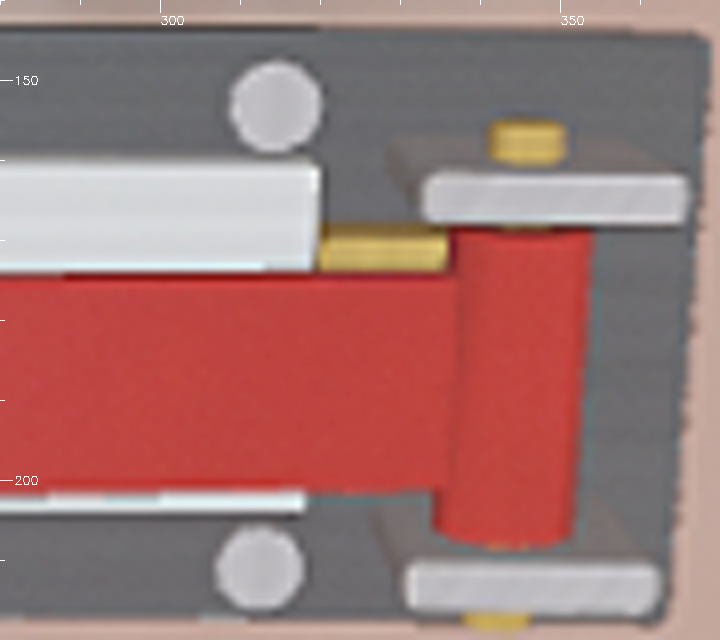

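View pics/c11.png

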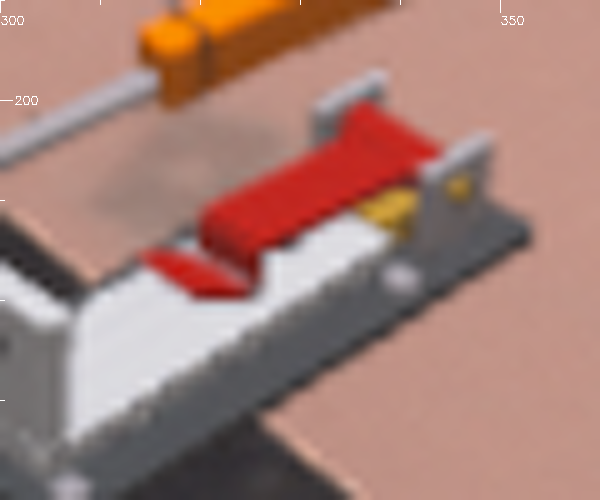

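```bash
python3 - <<'E'
from h import *
W=load('w22'); im=cv2.cvtColor(cv2.imread('pics/w22.png'),cv2.COLOR_BGR2GRAY).astype(float)
def edge(us,v0,v1,z,sgn):
    P=[]
    for u in us:
        c=sgn*np.diff(im[v0:v1,u]); k=int(c.argmax()); 
        o=0 if k in(0,len(c)-1) else .5*(c[k-1]-c[k+1])/(c[k-1]-2*c[k]+c[k+1]); P.append(atz(W,u,v0+k+.5+o,z))
    P=np.array(P); m=np.polyfit(P[:,1],P[:,0],1); r=P[:,0]-np.polyval(m,P[:,1]); ok=abs(r)<2*r.std()+1e-5; m=np.polyfit(P[ok,1],P[ok,0],1); print('yaw',np.arctan(-m[0]),r.std())
edge(range(195,300),152,168,.018,1)   # foot +x edge
edge(range(195,232),198,208,.018,-1)  # foot -x
edge(range(180,350),139,149,.008,-1)  # bed +x
edge(range(185,300),212,222,.008,1)
print(bot.observe()['clock'])
E
```

```text
yaw 0.1041840163402796 5.0692762946934506e-05
yaw 0.10768370072788883 5.472184052537907e-06
yaw 0.09382178006557926 0.001014735044419233
yaw 0.1062905321362823 0.0016470756834520374
22.8667
```

```bash
python3 -c "
from workcell import bot
print(bot.job_done(), bot.observe()['clock'])"
```

```text
the job is handed in; nothing more can be done
the job is handed in; nothing more can be done
```

The bracket is out of the guard and seated in the fixture against the brass stop, with the finger holding it. I handed the job in at about 23 s of the 64 s allowed.

- **Bracket out of the guard:** I passed the hooked rod in beside the bracket and drew the bracket fully out through the open end. Only the rod entered the guard, and the pictures and forces showed no sign of it touching the bars. The rod now lies flat on the table, with its hook about 7 cm short of the guard's mouth.
- **Bracket into the fixture:** I gripped it by the flange, lowered the foot onto the bed and slid it under the red finger. At about 51 mm beyond the toe the motion stopped. The force rose from about 12 N while sliding to 21–25 N, and a second push moved it only about 0.2 mm. I then let go and lifted clear.
- **Last pictures, after release:** The foot's end sits against the brass with no visible gap and no green showing, and the finger lies on the foot. The bracket had not moved on release, and the robot was clear of everything. The bystanders I could see looked undisturbed, but I did not measure them.

**Checks that were less clean:**
- Sliding force ran at 8–13 N, above the expected 4–8 N, because the gripper was pressing the foot lightly onto the bed.
- The bracket is at about 0.104–0.108 rad and the bed at about 0.100, so it is square to within roughly 0.3°. The bed angle is less certain, as two edge fits gave 0.094 and 0.106.
- The top camera read 4–6 mm off in x near the rod, so I placed the bracket using the wrist camera.

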